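# Read the glaze samples on the sliding stand

## Robot

A 6-joint arm with a two-finger parallel gripper is mounted at the origin on a cart in front of the work surface, level with it; the furniture and walls round the work are solid. World frame = base frame: x ahead of the robot, y to its left, z up, the work surface at z = 0. Lengths are in m, angles in rad, forces in N, time in s.
With the tool pointing down it reaches from about 0.425 to 0.95 m from the base axis. Payload 3.5 kg.
Tool frame: the origin (TCP) lies between the finger pads; the fingertips stand 14 mm ahead of it and the grasp point (between the pads) lies 5 mm behind it; z points along the fingers, y is the line along which they close (so a half turn about z gives the same grasp; the last joint's range is limited). The gripper opens to 85 mm and grips with 20 to 120 N. Pads are 22 mm wide; open, the fingers measure 114 mm over their backs; the gripper's body (76 mm by 85 mm) begins 54 mm behind the grasp point. The pads swing forward as they close: fully open they stand 13 mm farther back than shut.
Start: joints at [-1.459, 0.286, 1.577, -0, 1.279, -0.15], TCP at [0.175, -0.652, 0.245] pointing down, gripper open.
Joint ranges: [-2.77, 2.77], [-0.9, 2.22], [0.21, 2.48], [-1.53, 4.67], [0.24, 2.81], [-2.84, 2.84]. Speed limits (rad/s): [2.79, 2.79, 3.14, 3.14, 3.14, 3.14].

## Interface

Orientations are given as a unit quaternion [x, y, z, w].
In Python, from plant import * gives the robot as it stands.
- The arm moves only by the tool step_arm, never from a script. Its argument "commands" is a list of rows, each an object of numbers: "gripper": the gripper's target within -1 to 1 (shut at 1, half-way at 0, fully open at -1); "x", "y", "z": the shift along the tool's x, y, z in mm; "spin": the turn about the tool's z in degrees. A call has exactly 10 rows; each row shifts and turns the commanded pose from where the row before left it, along the tool's axes as they then stand; what a row does not reach is not made up. A row lasts 1/10 s, in which the tool goes at most 50 mm and 8.59 degrees, less where a joint would pass 70% of its speed; a pose out of reach is approached as far as the arm can. A call with a gripper value outside its range is refused whole. The fingers move at their own pace and stop on an object; "force" is the grip in N (left out, the last holds). Time passes only in rows, so rows that do not move let the fingers close, or fill a call up. It gives the time, the measured TCP pose, the force, the opening and the grip force at its end, in the units of the state.
- get_state(): the state, without advancing time (a new reading comes with each control period).
- read_camera(name): name is "scene" or "top"; returns a dict with "color" (420x560x3 uint8, red, green, blue), "z_map" (420x560 float32, m along the optical axis (not along the pixel's ray), 0 where there is no reading), "fx", "fy", "cx", "cy" (pixels), "distortion" ([k1, k2, p1, p2, k3] as OpenCV has them; the pictures are not rectified), "eye" and "attitude" of the camera in the world. Camera axes: x right, y up, looking along -z (the intrinsics and any distortion apply to the point x, -y, -z); pixel columns grow to the right and rows downward; lengths in m; the calibration is good to about 2 mm. A picture is of the moment at which its call begins.
- sign_off(): hands the job in; it is judged then, once.
The state is a dict: "time": time; "qpos": joint angles; "dq": joint speeds; "joint_efforts": joint torques, N m; "eef_pos": TCP position; "tcp_rot": TCP orientation; "contact_force": force on the tool from outside, world axes, zero at the start; "wrist_torque": the same for the moment, N m; "opening": opening from 0.0 (shut) to 1.0 (fully open); "finger_force": force on a finger pad.
Only numpy, scipy, OpenCV 4.12 (cv2) and the standard library are available. Lean on these libraries where they do the work, as an engineer would, in place of code of your own. Each camera call takes 0.05 s, during which the arm holds its last target. There are 200 camera calls.

## Task

First lay every sample piece that is waiting on the board flat and centred on the outline of its own shape on the sliding carriage. Then, for each piece, slide the carriage so that the fixed pointer is over the middle of its outline and, while it stands there, throw the toggle with that same shape beside it fully over (away from the stand); leave the toggles of empty outlines alone, and throw each toggle only while its own outline is under the pointer. When all are read, draw the carriage fully back to its front stop, nearest the robot, with the pieces still on their outlines, and do not disturb the other things on the board.

Things in the scene. Friction and masses are not known exactly. Their poses are not given: they have to be found in the camera images.
- stand: reading stand fixed on a plywood riser board whose flat top is the work surface, 116 mm above the table: dark base plate 420 x 190 mm; origin on the riser top under the middle of the carriage when that is at its front stop and midway sideways; x away from the robot along the stand, y left. A post (95 mm tall) 160 mm ahead of the origin and 168 mm left carries a bar, 81 to 91 mm high, that runs right to the pointer. Load at the front stop
- pointer_tip (a point): lower tip of the fixed needle pointer, 60 mm above the riser; pieces on the carriage pass under it (their tops at 50 mm)
- saddle (a joint): position of the carriage along the stand x, m: 0 = front stop (home, nearest the robot), 0.215 = farthest. Far outlines come under the pointer at 0.112, near ones at 0.208. The carriage also slides 52 mm either way in y (left outlines read 48 mm right of the middle, right ones 48 mm left). About 1.2 N friction plus 6 N s/m each way; it stays where left and never turns
- handle (a point): top of the black upright round handle of the carriage, 18 mm across, 94 mm above the riser. It rises 58 mm above the carriage top (aluminium plate 220 x 220 mm, top 36 mm above the riser), on a tongue 134 mm before the middle of the carriage. Grip it from above and drag: the carriage slides in x and y together
- bank: toggle bank: grey box 180 (x) x 90 (y) x 55 mm high, fixed right of the stand; origin at the centre of its underside, x along the row away from the robot, y left. Four steel levers in a row along x, 40 mm apart (x = -60, -20, 20, 60 mm), pivots at y = +4 mm, 55 mm above the riser; each 62 mm long, 8 mm thick at the foot, 13 mm near the end
- toggle_bar (a joint): toggle lever number 1 of 4 from the near end of the bank, marked with a small rectangle: 0 = off, leaning 0.45 rad to the left (bank +y, towards the stand), up to 0.9 rad = on, fully thrown, leaning 0.45 rad to the right. Hinged about the bank x axis; about 1 N at the tip moves it and it stays where it is left
- tip_bar (a point): upper end of that toggle's lever (bar), moves with it; 111 mm above the riser when off or fully thrown, 117 mm half way
- toggle_disc (a joint): toggle lever number 2 of 4 from the near end of the bank, marked with a small circle: 0 = off, leaning 0.45 rad to the left (bank +y, towards the stand), up to 0.9 rad = on, fully thrown, leaning 0.45 rad to the right. Hinged about the bank x axis; about 1 N at the tip moves it and it stays where it is left
- tip_disc (a point): upper end of that toggle's lever (disc), moves with it; 111 mm above the riser when off or fully thrown, 117 mm half way
- toggle_hoop (a joint): toggle lever number 3 of 4 from the near end of the bank, marked with a small double circle: 0 = off, leaning 0.45 rad to the left (bank +y, towards the stand), up to 0.9 rad = on, fully thrown, leaning 0.45 rad to the right. Hinged about the bank x axis; about 1 N at the tip moves it and it stays where it is left
- tip_hoop (a point): upper end of that toggle's lever (hoop), moves with it; 111 mm above the riser when off or fully thrown, 117 mm half way
- toggle_tile (a joint): toggle lever number 4 of 4 from the near end of the bank, marked with a small square: 0 = off, leaning 0.45 rad to the left (bank +y, towards the stand), up to 0.9 rad = on, fully thrown, leaning 0.45 rad to the right. Hinged about the bank x axis; about 1 N at the tip moves it and it stays where it is left
- tip_tile (a point): upper end of that toggle's lever (tile), moves with it; 111 mm above the riser when off or fully thrown, 117 mm half way
- spot_bar (a point): centre of the rectangular outline 34 mm (x) by 92 mm (y), its length across the stand, engraved flush in the carriage top, at the level of that top (36 mm above the riser). x ahead along the stand, y left along the stand. In the carriage this outline is the far left one, 48 mm in x and in y from the middle of the carriage; its toggle is toggle_bar
- spot_disc (a point): centre of the single round outline, 66 mm across engraved flush in the carriage top, at the level of that top (36 mm above the riser). x ahead along the stand, y left along the stand. In the carriage this outline is the near right one, 48 mm in x and in y from the middle of the carriage; its toggle is toggle_disc
- spot_hoop (a point): centre of the double round outline (68 and 25 mm across) engraved flush in the carriage top, at the level of that top (36 mm above the riser). x ahead along the stand, y left along the stand. In the carriage this outline is the far right one, 48 mm in x and in y from the middle of the carriage; its toggle is toggle_hoop
- spot_tile (a point): centre of the square outline, 66 mm wide engraved flush in the carriage top, at the level of that top (36 mm above the riser). x ahead along the stand, y left along the stand. In the carriage this outline is the near left one, 48 mm in x and in y from the middle of the carriage; its toggle is toggle_tile
- tile: small square relief tile of fired clay, 62 (x) x 59 (y) x 13 mm, belongs on the square outline, sides along the outline either way round; origin at the centre of the underside. It lies flat on the riser left of the stand; may be absent
- disc: plain round terracotta disc, 60 mm across, 14 mm thick, belongs on the single round outline; origin at the centre of the underside. It lies flat on the riser left of the stand; may be absent
- bar: terracotta bar, 88 (x) x 30 (y) x 14 mm, belongs on the rectangular outline, long side along it; origin at the centre of the underside. It lies flat on the riser left of the stand; may be absent
- hoop: terracotta ring, 62 mm outside, 30 mm hole, 14 mm thick, belongs on the double round outline; origin at the centre of the underside. It lies flat on the riser left of the stand; may be absent
- jar: bystander: small stoneware jar, 59 mm across, 66 mm tall, origin at its underside, beyond the pieces; leave it alone
- tape: bystander: roll of brown tape, 60 mm across, 24 mm high, origin at its underside, beyond the pieces; leave it alone
- blue_tub: bystander: open blue plastic tub, 64 mm across, 66 mm tall, origin at its underside, beyond the toggle bank; leave it alone

How it is judged:
On the way, in this order (a step that is already met when the one before it is completed fails the run):
1. every waiting piece lies flat on its own outline on the carriage, released (horizontal distance between bar and spot_bar below 0.012 m and z of bar in the frame of spot_bar between -0.006 and 0.006 m and angle between each of bar, disc, hoop, tile's own z axis and vertical below 0.12 rad and angle between the x axis of bar and the y axis of spot_bar, either way round below 0.26 rad and horizontal distance between disc and spot_disc below 0.012 m and z of disc in the frame of spot_disc between -0.006 and 0.006 m and horizontal distance between hoop and spot_hoop below 0.012 m and z of hoop in the frame of spot_hoop between -0.006 and 0.006 m and horizontal distance between tile and spot_tile below 0.012 m and z of tile in the frame of spot_tile between -0.006 and 0.006 m and (angle between the x axis of tile and the y axis of spot_tile, either way round below 0.26 rad or angle between the x axis of tile and the x axis of spot_tile, either way round below 0.26 rad) and linear speed of each of bar, disc, hoop, tile below 0.02 m/s and contact force between the fingers and bar below 0.1 N and contact force between the fingers and disc below 0.1 N and contact force between the fingers and hoop below 0.1 N and contact force between the fingers and tile below 0.1 N), for 0.2 s.
2. the toggle of every piece that is there is thrown past 0.7 rad ((value of joint toggle_bar above 0.7 rad or not (height (world z) of bar above -5 m or value of joint toggle_bar above 5 rad)) and (value of joint toggle_disc above 0.7 rad or not (height (world z) of disc above -5 m or value of joint toggle_disc above 5 rad)) and (value of joint toggle_hoop above 0.7 rad or not (height (world z) of hoop above -5 m or value of joint toggle_hoop above 5 rad)) and (value of joint toggle_tile above 0.7 rad or not (height (world z) of tile above -5 m or value of joint toggle_tile above 5 rad))), for 0.2 s.
3. the carriage is back at its front stop (value of joint saddle below 0.008 m), for 0.2 s.
At the end, for the whole second after the job is handed in: Every piece present lies flat and still within 12 mm of the middle of its own outline (bar and tile within 0.26 rad of it), the toggles of the loaded outlines are thrown past 0.7 rad and all others are below 0.15 rad, and the carriage is within 8 mm of its front stop (all of step 2 and horizontal distance between bar and spot_bar below 0.012 m and z of bar in the frame of spot_bar between -0.006 and 0.006 m and angle between each of bar, disc, hoop, tile's own z axis and vertical below 0.12 rad and angle between the x axis of bar and the y axis of spot_bar, either way round below 0.26 rad and horizontal distance between disc and spot_disc below 0.012 m and z of disc in the frame of spot_disc between -0.006 and 0.006 m and horizontal distance between hoop and spot_hoop below 0.012 m and z of hoop in the frame of spot_hoop between -0.006 and 0.006 m and horizontal distance between tile and spot_tile below 0.012 m and z of tile in the frame of spot_tile between -0.006 and 0.006 m and (angle between the x axis of tile and the y axis of spot_tile, either way round below 0.26 rad or angle between the x axis of tile and the x axis of spot_tile, either way round below 0.26 rad) and linear speed of each of bar, disc, hoop, tile below 0.02 m/s and (value of joint toggle_bar below 0.15 rad or (height (world z) of bar above -5 m or value of joint toggle_bar above 5 rad)) and (value of joint toggle_disc below 0.15 rad or (height (world z) of disc above -5 m or value of joint toggle_disc above 5 rad)) and (value of joint toggle_hoop below 0.15 rad or (height (world z) of hoop above -5 m or value of joint toggle_hoop above 5 rad)) and (value of joint toggle_tile below 0.15 rad or (height (world z) of tile above -5 m or value of joint toggle_tile above 5 rad)) and value of joint saddle below 0.008 m); the robot touches nothing.
It fails at once if a toggle is being thrown while the pointer is more than 12 mm from the middle of its outline ((value of joint toggle_bar above 0.3 rad and velocity of joint toggle_bar above 0.1 rad/s and horizontal distance between spot_bar and pointer_tip above 0.012 m) or (value of joint toggle_disc above 0.3 rad and velocity of joint toggle_disc above 0.1 rad/s and horizontal distance between spot_disc and pointer_tip above 0.012 m) or (value of joint toggle_hoop above 0.3 rad and velocity of joint toggle_hoop above 0.1 rad/s and horizontal distance between spot_hoop and pointer_tip above 0.012 m) or (value of joint toggle_tile above 0.3 rad and velocity of joint toggle_tile above 0.1 rad/s and horizontal distance between spot_tile and pointer_tip above 0.012 m)).
It fails at once if a bystander (stoneware jar, tape roll or blue tub) is shifted more than 30 mm (distance of any of jar, tape, blue_tub from where it was at the start of the episode above 0.03 m).
Of bar, disc, hoop, tile only 2 to 3 are there at a start; the rules pass over those that are not, and their reading is None.
At some moment in a run one of bar, disc, hoop, tile may be knocked a few centimetres aside while the robot is not near it.
Once in a run the grip may slacken for a moment while it holds something.
It also fails if it takes over 210 s, if anything falls off the work surface, if the arm or the gripper's body presses on something with over 40 N, if the wrist force passes 120 N, or if a joint passes its speed limit or range.

## Working session

There is one attempt and no reset: what is moved stays moved. The work goes in short steps, Python scripts to look and compute and a tool call to move; the robot and the scene stay as the last step left them, time stands still between calls to the robot, and variables do not carry over. Pictures are saved under pics/ and viewed, at most 14 in all, crops included, and the job is handed in when it is done.

Besides the shell and the picture viewer there is one more tool, called after "Call:" in YAML: its name, and indented under it one key for each argument. step_arm: Moves the arm, as the interface text tells. Its arguments: {"type":"object","properties":{"commands":{"type":"array"},"force":{"type":"number"}},"required":["commands"]}

```bash
ls; mkdir -p pics; cat > h.py <<'E'
from plant import *
import numpy as np, cv2
from scipy.spatial.transform import Rotation as R
def cam(n):
    c=read_camera(n); np.savez('/tmp/%s.npz'%n,**{k:np.array(v) for k,v in c.items()}); return c
def K(c): return np.array([[c['fx'],0,c['cx']],[0,c['fy'],c['cy']],[0,0,1.]])
def att(c):
    a=np.array(c['attitude'],float); return R.from_quat(a).as_matrix() if a.size==4 else a.reshape(3,3)
def cloud(c):
    h,w=c['z_map'].shape; v,u=np.mgrid[:h,:w]
    p=cv2.undistortPoints(np.stack([u,v],-1).reshape(-1,1,2).astype(np.float64),K(c),np.array(c['distortion'],float)).reshape(h,w,2)
    z=c['z_map'][...,None]
    P=np.concatenate([p[...,:1]*z,-p[...,1:]*z,-z],-1)@att(c).T+np.array(c['eye'])
    P[c['z_map']==0]=np.nan; return P
def pix(c,p):
    q=(np.array(p,float).reshape(-1,3)-np.array(c['eye']))@att(c); q=q*[1,-1,-1]
    return cv2.projectPoints(q,np.zeros(3),np.zeros(3),K(c),np.array(c['distortion'],float))[0].reshape(-1,2)
E
python3 - <<'E'
from h import *
s=get_state(); print(s)
for n in('top','scene'):
    c=cam(n); print(n,c['eye'],c['attitude'],c['fx'])
    cv2.imwrite('pics/%s0.png'%n,c['color'][...,::-1])
E
```

```text
pics
{'time': 0.0, 'qpos': array([-1.45899194e+00,  2.87221296e-01,  1.57819551e+00,  1.47539742e-06,
        1.27858403e+00, -1.50006670e-01]), 'dq': array([ 0.00110939, -0.00116924, -0.00030671, -0.00061196,  0.00100779,
        0.00119248]), 'joint_efforts': array([ 3.39885655e-04, -4.05980408e+01, -2.92630255e+01, -8.21327603e-05,
        5.84207344e-03,  1.21864652e-06]), 'eef_pos': array([ 0.17466415, -0.65136001,  0.24390002]), 'tcp_rot': array([ 9.91443409e-01,  1.30531671e-01,  2.37041364e-05, -1.20385688e-03]), 'contact_force': array([ 0.06957365,  0.14724635, -0.56663669]), 'wrist_torque': array([ 0.00073054, -0.01244649, -0.02528818]), 'finger_force': 0.0, 'opening': 1.0009468933993426}
top [ 0.49783221 -0.02420612  1.15585397] [-0.0223866   0.04317187  0.7093492  -0.7031776 ] 424.42942087506714
scene [0.04856414 0.32086667 0.90124785] [-0.1695705   0.32428267  0.82199292 -0.43636479] 382.86006608332326
```

View pics/top0.png

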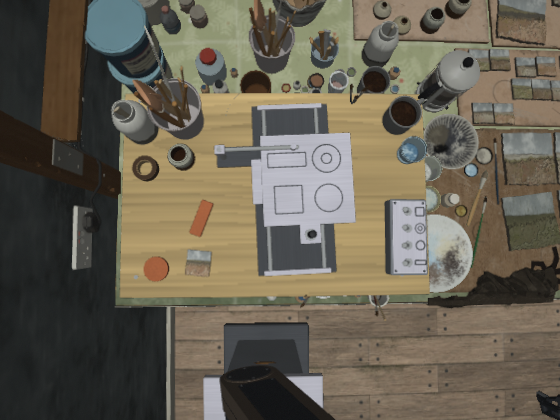

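View pics/scene0.png

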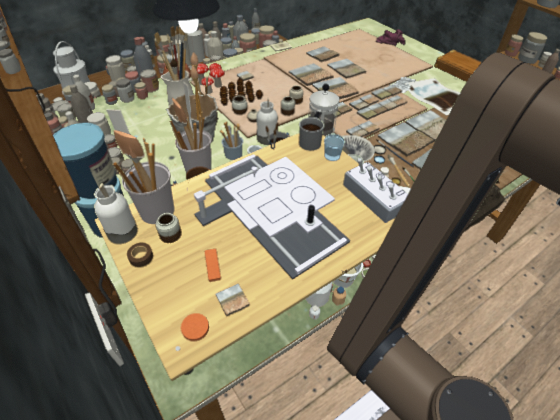

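```bash
python3 - <<'E'
from h import *
c=dict(np.load('/tmp/top.npz')); P=cloud(c); hsv=cv2.cvtColor(c['color'],cv2.COLOR_RGB2HSV)
Z=P[...,2]
def rect(m,name):
    n,l,st,ce=cv2.connectedComponentsWithStats(m.astype(np.uint8))
    for i in range(1,n):
        if st[i,4]<60: continue
        Q=P[l==i]; r=cv2.minAreaRect(Q[:,:2].astype(np.float32)*1000)
        print(name,st[i],np.round(np.nanmedian(Q,0),4),np.round(r[0],1),np.round(r[1],1),round(r[2],1))
xy=(P[...,0]>.3)&(P[...,0]<.9)&(abs(P[...,1])<.5)
rect(xy&(abs(Z-.036)<.006)&(hsv[...,1]<40),'carr')
rect(xy&(Z>.007)&(Z<.022)&(P[...,1]>.1),'piece')
rect(xy&(Z>.045)&(Z<.062)&(P[...,1]<-.2),'bank')
rect(xy&(Z>.07)&(Z<.12),'high')
for u,v in[(311,234),(297,147),(257,105),(326,108),(260,274),(335,270),(408,212),(408,245),(220,149)]: print(u,v,np.round(P[v,u],4))
# scale refine of engraved outlines by colour: dump upscaled carriage and bank crop
im=cv2.resize(c['color'][100:290,215:440],None,fx=3.5,fy=3,interpolation=cv2.INTER_CUBIC); cv2.imwrite('pics/crop0.png',im[:600,:800,::-1])
E
```

```text
carr [104  99   5  64 119] [0.8067 0.4201 0.0362] [811.5 419.8] [  4.  174.7] 89.9
carr [424 115  19  41 178] [ 0.8139 -0.4619  0.0367] [ 798.9 -465.3] [ 40.2 117.9] 70.8
carr [425 161  10  19  95] [ 0.699  -0.4562  0.0318] [ 698.  -455.2] [49.7 22.4] 1.3
carr [100 245   5  75 138] [0.4105 0.4211 0.0353] [406.7 421.3] [  4.  192.9] 89.2
piece [108 102   4  48  97] [0.83   0.4198 0.014 ] [831.7 419.5] [135.3   5.1] 0.3
piece [104 195  12  53 119] [0.578  0.4219 0.0136] [569.7 421.3] [ 21.5 142.4] 82.1
piece [103 249   4  74 165] [0.395  0.4209 0.015 ] [396.3 420.9] [  4.  192.6] 89.5
bank [422  98  24  10  77] [ 0.8782 -0.469   0.0526] [ 881.8 -468.9] [62.5 17.3] 82.5
bank [425 158  13  22  74] [ 0.7076 -0.4619  0.0543] [ 702.  -455.4] [58.1 23.8] 16.6
high [ 92  89  11  71 532] [0.8078 0.4209 0.0952] [812.4 421.2] [  6.  174.7] 89.9
high [  119    91   324   207 34505] [0.5917 0.0548 0.1149] [634.7 -62.1] [817.  532.7] 89.7
high [429  91  26  12 168] [ 0.8802 -0.4693  0.0963] [ 880.7 -472.7] [51.9 13.8] 69.7
high [125  94  22  16 102] [0.8718 0.3222 0.1152] [866.2 313.2] [64.4 21.2] 64.0
high [183 104  16  22 101] [0.8302 0.1728 0.1181] [824.3 176.7] [26.8 53.4] 70.4
high [173 149  13  12  67] [0.7238 0.2007 0.1183] [723.6 201.9] [23.3 33.3] 43.6
high [139 162  12  13 123] [0.6922 0.2894 0.1158] [692.6 288.5] [28.2 30.7] 89.8
high [ 93 167  26  47 315] [0.6432 0.3731 0.0903] [639.2 394.1] [ 38.8 117.3] 52.1
high [ 87 232  11  98 710] [0.4047 0.421  0.0926] [418.  421.1] [236.   7.] 0.4
311 234 [ 0.5232 -0.1129  0.2074]
297 147 [ 0.7217 -0.0842  0.2063]
257 105 [0.844  0.009  0.1381]
326 108 [ 0.8406 -0.1636  0.1254]
260 274 [0.4305 0.0038 0.1253]
335 270 [ 0.4376 -0.1778  0.1229]
408 212 [ 0.5726 -0.3428  0.1838]
408 245 [ 0.496  -0.3336  0.2038]
220 149 [0.7163 0.0903 0.2128]
```

View pics/crop0.png

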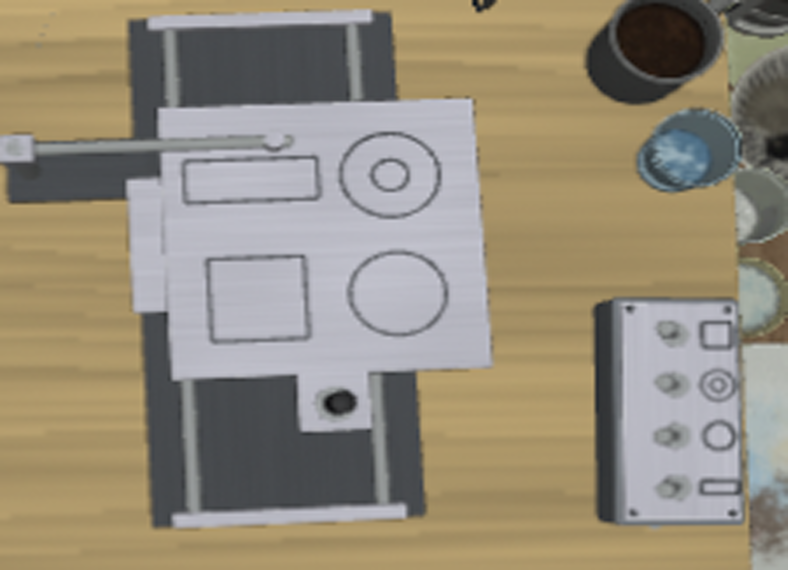

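```bash
cat >> h.py <<'E'
def rects(P,m,name,amin=60):
    n,l,st,ce=cv2.connectedComponentsWithStats(m.astype(np.uint8)); out=[]
    for i in range(1,n):
        if st[i,4]<amin: continue
        Q=P[l==i]; r=cv2.minAreaRect(Q[:,:2].astype(np.float32)*1000)
        print(name,st[i],np.round(np.nanmedian(Q,0),4),np.round(r[0],1),np.round(r[1],1),round(r[2],1))
E
python3 - <<'E'
from h import *
c=dict(np.load('/tmp/top.npz')); P=cloud(c); hsv=cv2.cvtColor(c['color'],cv2.COLOR_RGB2HSV)
P[...,2]-=.116; Z=P[...,2]
xy=(P[...,0]>.3)&(P[...,0]<.9)&(P[...,1]<.35)&(P[...,1]>-.4)
rects(P,xy&(abs(Z-.036)<.007)&(P[...,1]>-.22)&(P[...,1]<.06)&(P[...,0]>.54)&(P[...,0]<.77),'carr')
rects(P,xy&(Z>.007)&(Z<.03)&(P[...,1]>.1),'piece')
rects(P,xy&(abs(Z-.055)<.006)&(P[...,1]<-.22),'bank')
rects(P,xy&(Z>.07)&(Z<.12),'high',10)
dark=xy&(hsv[...,2]<90)&(abs(Z)<.02)&(P[...,1]>-.22)&(P[...,1]<.06)
rects(P,dark,'base')
rects(P,xy&(P[...,1]>.1)&(P[...,1]<.3)&(P[...,0]<.64)&(hsv[...,0]<12)&(hsv[...,1]>150),'terra')
print('scene')
c=dict(np.load('/tmp/scene.npz')); P=cloud(c);P[...,2]-=.116; Z=P[...,2]
xy=(P[...,0]>.3)&(P[...,0]<.9)&(P[...,1]<.35)&(P[...,1]>-.4)
rects(P,xy&(abs(Z-.036)<.007)&(P[...,1]>-.22)&(P[...,1]<.06)&(P[...,0]>.54)&(P[...,0]<.77),'carr')
rects(P,xy&(Z>.007)&(Z<.03)&(P[...,1]>.1),'piece')
rects(P,xy&(abs(Z-.055)<.006)&(P[...,1]<-.22),'bank')
rects(P,xy&(Z>.07)&(Z<.12),'high',10)
# brown-line pixel -> world at height
E
```

```text
carr [ 260  133   94   95 8079] [ 0.6523 -0.1119  0.0347] [ 654.8 -109.8] [228.3 220.8] 1.0
piece [177 119  27  20  65] [0.7714 0.1604 0.0184] [777.9 167.7] [19.5 77.2] 32.8
piece [132 125  26  19  91] [0.7631 0.2692 0.0189] [766.5 279.5] [21.7 69.3] 32.6
piece [174 151  22  20  68] [0.693  0.1727 0.0194] [701.  180.5] [23.9 56.8] 40.2
piece [133 155  26  26 384] [0.6885 0.2803 0.0233] [689.9 281.8] [60.1 57.1] 1.0
piece [190 200  23  37 429] [0.5663 0.1456 0.0127] [566.7 146.4] [30.5 87.1] 70.9
piece [185 250  26  26 524] [0.4557 0.1523 0.0099] [458.8 152.3] [59.2 59.1] 83.9
piece [143 256  26  25 497] [0.447  0.2531 0.0131] [446.8 253.8] [59.1 57.6] 18.2
bank [390 100  27  26 499] [ 0.8148 -0.3445  0.0582] [ 814.  -345.3] [65.6 59.9] 29.5
bank [402 136  25  22  71] [ 0.7449 -0.3868  0.0546] [ 737.5 -373.6] [62.  32.3] 50.6
bank [ 389  199   39   76 2457] [ 0.5147 -0.348   0.0533] [ 516.4 -346.8] [ 88.3 177.3] 89.3
high [169  83  12  11  97] [0.8613 0.1962 0.0966] [860.7 195.4] [ 7.9 22.4] 4.7
high [350  84   4   5  16] [ 0.8701 -0.215   0.0793] [ 870.6 -215.7] [8.5 5.2] 67.9
high [
[... 3975 characters left out ...]
.1017] [ 536.5 -325.2] [12.6 23. ] 7.9
high [134 171  22  22 117] [0.7969 0.2    0.1082] [819.  206.6] [82.9 35.7] 13.9
high [377 175   6  11  46] [ 0.4926 -0.3194  0.1025] [ 493.4 -322.6] [21.8 11.5] 59.1
high [ 94 177   9   9  42] [0.8983 0.2973 0.1028] [897.6 296.2] [ 4.3 21.9] 1.4
high [126 176  13  17  79] [0.8487 0.2231 0.1045] [827.5 229. ] [24.  61.1] 77.8
high [128 180  44  30 535] [0.7615 0.1999 0.0964] [776.3 194.4] [106.7  49.6] 82.9
high [389 184   5  12  47] [ 0.4525 -0.3202  0.1023] [ 453.5 -322.8] [23.1 12.7] 68.2
high [ 95 196  36  32 545] [0.7566 0.2981 0.0988] [769.2 296. ] [43.1 76.6] 1.0
high [307 204   8  12  72] [ 0.52   -0.1116  0.0889] [ 522.8 -113.8] [15.4 17.7] 3.2
```

Call:
step_arm:
  commands:
    - {"z": -40, "spin": 6.5, "gripper": -1}
    - {"z": -40, "spin": 6.5}
    - {"x": 26, "y": -37}
    - {"x": 26, "y": -37}
    - {"x": 26, "y": -37}
    - {"x": 26, "y": -37}
    - {"x": 26, "y": -37}
    - {"x": 26, "y": -37}
    - {"x": 26, "y": -37}
    - {"x": 26, "y": -37}
  force: 40

```text
invalid input
```

Call:
step_arm:
  commands:
    - {"x": 26, "y": -37}
    - {"x": 26, "y": -37}
    - {"x": 26, "y": -37}
    - {"x": 26, "y": -37}
    - {"x": 26, "y": -37}
    - {"x": 13, "y": -20}
    - {"z": 20}
    - {"x": 0}
    - {"x": 0}
    - {"x": 0}

```text
invalid input
```

```bash
cat >> h.py <<'E'
def st():
    s=get_state(); M=R.from_quat(s['tcp_rot']).as_matrix()
    print('t',round(s['time'],2),'tcp',np.round(s['eef_pos']*1000,1),'psi',round(np.degrees(np.arctan2(M[1,0],M[0,0])),2),'F',np.round(s['contact_force'],1),'open',round(s['opening'],3),'ff',round(s['finger_force'],1)); return s,M
def go(t,s=None):
    s,M=st(); print('delta tool mm to target',np.round(M.T@(np.array(t)-s['eef_pos'])*1000,1))
E
python3 - <<'E'
from h import *
s,M=st(); t=s['eef_pos']
for n in('scene','top'):
    P=cloud(cam(n)); m=(abs(P[...,0]-t[0])<.08)&(abs(P[...,1]-t[1])<.09)&(P[...,2]>.24)&(P[...,2]<.4)
    q=P[m]; print(n,m.sum(),np.round(np.sort(q[:,2])[[0,5,20,50]],4),np.round(q[np.argsort(q[:,2])[:8]],3).tolist())
go([.5237,-.1145,.300])
E
```

```text
t 0.1 tcp [ 174.7 -651.4  244.1] psi 15.0 F [ 0.4 -0.3  0.1] open 1.001 ff 0.0Traceback (most recent call last):
  File "<stdin>", line 5, in <module>
IndexError: index 50 is out of bounds for axis 0 with size 24
```

Call:
step_arm:
  commands:
    - {"gripper": -1, "x": 0, "y": 0, "z": -40, "spin": 6.5}
    - {"gripper": -1, "x": 0, "y": 0, "z": -40, "spin": 6.5}
    - {"gripper": -1, "x": 26, "y": -37, "z": 0, "spin": 0}
    - {"gripper": -1, "x": 26, "y": -37, "z": 0, "spin": 0}
    - {"gripper": -1, "x": 26, "y": -37, "z": 0, "spin": 0}
    - {"gripper": -1, "x": 26, "y": -37, "z": 0, "spin": 0}
    - {"gripper": -1, "x": 26, "y": -37, "z": 0, "spin": 0}
    - {"gripper": -1, "x": 26, "y": -37, "z": 0, "spin": 0}
    - {"gripper": -1, "x": 26, "y": -37, "z": 0, "spin": 0}
    - {"gripper": -1, "x": 26, "y": -37, "z": 0, "spin": 0}
  force: 40

```text
time: 1.15
eef_pos: [0.3728, -0.3471, 0.3251]
tcp_rot: [1.0, 0.017, 0.0, -0.0]
contact_force: [-0.2, 0.7, -0.3]
opening: 0.996
finger_force: 0.0
```

Call:
step_arm:
  commands:
    - {"gripper": -1, "x": 26, "y": -37, "z": 0, "spin": 0}
    - {"gripper": -1, "x": 26, "y": -37, "z": 0, "spin": 0}
    - {"gripper": -1, "x": 26, "y": -37, "z": 0, "spin": 0}
    - {"gripper": -1, "x": 26, "y": -37, "z": 0, "spin": 0}
    - {"gripper": -1, "x": 26, "y": -37, "z": 0, "spin": 0}
    - {"gripper": -1, "x": 13, "y": -20, "z": 0, "spin": 0}
    - {"gripper": -1, "x": 0, "y": 0, "z": 20, "spin": 0}
    - {"gripper": -1, "x": 0, "y": 0, "z": 0, "spin": 0}
    - {"gripper": -1, "x": 0, "y": 0, "z": 0, "spin": 0}
    - {"gripper": -1, "x": 0, "y": 0, "z": 0, "spin": 0}

```text
time: 2.15
eef_pos: [0.508, -0.1397, 0.306]
tcp_rot: [1.0, 0.017, 0.0, 0.0]
contact_force: [-0.0, 0.1, -0.4]
opening: 1.002
finger_force: 0.0
```

```bash
python3 - <<'E'
from h import *
s,M=st(); t=s['eef_pos']
for n in('scene','top'):
    P=cloud(cam(n)); m=(abs(P[...,0]-t[0])<.08)&(abs(P[...,1]-t[1])<.09)&(P[...,2]>.24)&(P[...,2]<.4)
    q=P[m]; print(n,m.sum(),np.round(q[np.argsort(q[:,2])[:8]],3).tolist())
go([.5237,-.1145,.300])
E
```

```text
t 2.15 tcp [ 508.  -139.7  306. ] psi 1.94 F [-0.   0.1 -0.4] open 1.002 ff 0.0
scene 885 [[0.503, -0.09, 0.304], [0.511, -0.182, 0.306], [0.507, -0.182, 0.306], [0.519, -0.183, 0.306], [0.502, -0.18, 0.308], [0.5, -0.181, 0.308], [0.498, -0.089, 0.308], [0.507, -0.182, 0.309]]
top 76 [[0.519, -0.086, 0.351], [0.519, -0.09, 0.352], [0.519, -0.088, 0.353], [0.503, -0.065, 0.354], [0.501, -0.065, 0.355], [0.505, -0.065, 0.355], [0.499, -0.065, 0.356], [0.506, -0.065, 0.357]]
t 2.25 tcp [ 508.1 -139.8  306.3] psi 1.93 F [ 0.2 -0.3 -0.2] open 1.0 ff 0.0
delta tool mm to target [ 16.4 -24.8   6.3]
```

Call:
step_arm:
  commands:
    - {"gripper": -1, "x": 16, "y": -25, "z": 0, "spin": 0}
    - {"gripper": -1, "x": 0, "y": 0, "z": 30, "spin": 0}
    - {"gripper": -1, "x": 0, "y": 0, "z": 40, "spin": 0}
    - {"gripper": -1, "x": 0, "y": 0, "z": 40, "spin": 0}
    - {"gripper": -1, "x": 0, "y": 0, "z": 7, "spin": 0}
    - {"gripper": 1, "x": 0, "y": 0, "z": 0, "spin": 0}
    - {"gripper": 1, "x": 0, "y": 0, "z": 0, "spin": 0}
    - {"gripper": 1, "x": 0, "y": 0, "z": 0, "spin": 0}
    - {"gripper": 1, "x": 0, "y": 0, "z": 0, "spin": 0}
    - {"gripper": 1, "x": 0, "y": 0, "z": 0, "spin": 0}
  force: 50

```text
time: 3.25
eef_pos: [0.5241, -0.1141, 0.1904]
tcp_rot: [1.0, 0.017, 0.002, 0.001]
contact_force: [-0.3, -1.1, 2.7]
opening: 0.194
finger_force: 48.6
```

Call:
step_arm:
  commands:
    - {"gripper": 1, "x": 0, "y": 0, "z": 0, "spin": 0}
    - {"gripper": 1, "x": 0, "y": 0, "z": 0, "spin": 0}
    - {"gripper": 1, "x": -3, "y": 0, "z": 0, "spin": 0}
    - {"gripper": 1, "x": -3, "y": 0, "z": 0, "spin": 0}
    - {"gripper": 1, "x": -3, "y": 0, "z": 0, "spin": 0}
    - {"gripper": 1, "x": -3, "y": 0, "z": 0, "spin": 0}
    - {"gripper": 1, "x": 0, "y": 0, "z": 0, "spin": 0}
    - {"gripper": 1, "x": 0, "y": 0, "z": 0, "spin": 0}
    - {"gripper": 1, "x": 0, "y": 0, "z": 0, "spin": 0}
    - {"gripper": 1, "x": 0, "y": 0, "z": 0, "spin": 0}

```text
time: 4.25
eef_pos: [0.5121, -0.1145, 0.1904]
tcp_rot: [1.0, 0.017, 0.001, 0.001]
contact_force: [-0.6, -1.9, 6.3]
opening: 0.198
finger_force: 48.8
```

Call:
step_arm:
  commands:
    - {"gripper": 1, "x": -12, "y": -5, "z": 0, "spin": 0}
    - {"gripper": 1, "x": -13, "y": -5, "z": 0, "spin": 0}
    - {"gripper": 1, "x": -13, "y": -5, "z": 0, "spin": 0}
    - {"gripper": 1, "x": -13, "y": -5, "z": 0, "spin": 0}
    - {"gripper": 1, "x": -13, "y": -5, "z": 0, "spin": 0}
    - {"gripper": 1, "x": -8, "y": -5, "z": 0, "spin": 0}
    - {"gripper": 1, "x": -4, "y": 0, "z": 0, "spin": 0}
    - {"gripper": 1, "x": -3, "y": 0, "z": 0, "spin": 0}
    - {"gripper": 1, "x": 0, "y": 0, "z": 0, "spin": 0}
    - {"gripper": 1, "x": 0, "y": 0, "z": 0, "spin": 0}

```text
time: 5.25
eef_pos: [0.4316, -0.0867, 0.1903]
tcp_rot: [1.0, 0.018, 0.001, 0.0]
contact_force: [-1.5, 1.6, 8.6]
opening: 0.195
finger_force: 50.3
```

Call:
step_arm:
  commands:
    - {"gripper": 1, "x": -1, "y": 0, "z": 0, "spin": 0}
    - {"gripper": 1, "x": -1, "y": 0, "z": 0, "spin": 0}
    - {"gripper": 1, "x": -1, "y": 0, "z": 0, "spin": 0}
    - {"gripper": 1, "x": 0, "y": 0, "z": 0, "spin": 0}
    - {"gripper": 1, "x": 0, "y": 0, "z": 0, "spin": 0}
    - {"gripper": 1, "x": 0, "y": 0, "z": 0, "spin": 0}
    - {"gripper": 1, "x": 0, "y": 0, "z": 0, "spin": 0}
    - {"gripper": 1, "x": 0, "y": 0, "z": 0, "spin": 0}
    - {"gripper": 1, "x": 0, "y": 0, "z": 0, "spin": 0}
    - {"gripper": 1, "x": 0, "y": 0, "z": 0, "spin": 0}

```text
time: 6.25
eef_pos: [0.43, -0.0868, 0.1903]
tcp_rot: [1.0, 0.017, 0.003, 0.0]
contact_force: [4.0, 1.5, 6.5]
opening: 0.198
finger_force: 50.0
```

Call:
step_arm:
  commands:
    - {"gripper": -1, "x": 1, "y": 0, "z": 0, "spin": 0}
    - {"gripper": -1, "x": 0, "y": 0, "z": 0, "spin": 0}
    - {"gripper": -1, "x": 0, "y": 0, "z": 0, "spin": 0}
    - {"gripper": -1, "x": 0, "y": 0, "z": 0, "spin": 0}
    - {"gripper": -1, "x": 0, "y": 0, "z": 0, "spin": 0}
    - {"gripper": -1, "x": 0, "y": 0, "z": -30, "spin": 0}
    - {"gripper": -1, "x": 0, "y": 0, "z": -40, "spin": 0}
    - {"gripper": -1, "x": 0, "y": 0, "z": -40, "spin": 0}
    - {"gripper": -1, "x": 0, "y": 0, "z": 0, "spin": 0}
    - {"gripper": -1, "x": 0, "y": 0, "z": 0, "spin": 0}

```text
time: 7.25
eef_pos: [0.4295, -0.0869, 0.2993]
tcp_rot: [1.0, 0.017, 0.001, 0.001]
contact_force: [-0.0, 0.0, -0.2]
opening: 0.998
finger_force: 0.0
```

```bash
cat >> h.py <<'E'
ZR=.116
def ortho(c,z,x0,x1,y0,y1,s=2000):
    """rectified view of plane z; image col -> left..right = y1..y0, row -> x1..x0; s px per m"""
    w=int((y1-y0)*s);h=int((x1-x0)*s); v,u=np.mgrid[:h,:w]
    pts=np.stack([x1-v/s,y1-u/s,np.full(u.shape,z)],-1).reshape(-1,3)
    m=pix(c,pts).astype(np.float32).reshape(h,w,2)
    return cv2.remap(c['color'],m[...,0],m[...,1],cv2.INTER_CUBIC)
def pieces():
    for n in('top','scene'):
        c=cam(n);P=cloud(c);Z=P[...,2]-ZR
        rects(P,(Z>.006)&(Z<.022)&(P[...,0]>.36)&(P[...,0]<.64)&(P[...,1]>.05)&(P[...,1]<.34),n+' piece',150)
E
python3 - <<'E'
from h import *
st(); pieces()
c=dict(np.load('/tmp/top.npz'))
im=ortho(c,.152,.44,.70,-.21,.06); g=cv2.cvtColor(im,cv2.COLOR_RGB2GRAY)
cv2.imwrite('pics/spots.png',im[...,::-1])
b=cv2.adaptiveThreshold(g,255,cv2.ADAPTIVE_THRESH_MEAN_C,cv2.THRESH_BINARY_INV,31,12)
cs,_=cv2.findContours(b,cv2.RETR_LIST,cv2.CHAIN_APPROX_NONE)
for k in cs:
    r=cv2.minAreaRect(k)
    if min(r[1])>40 and max(r[1])<230: print('world',round(.70-r[0][1]/2000,4),round(.06-r[0][0]/2000,4),'mm',np.round(np.array(r[1])/2,1),round(r[2],1))
E
```

```text
t 7.25 tcp [429.5 -86.9 299.3] psi 2.0 F [-0.   0.  -0.2] open 0.998 ff 0.0
top piece [190 200  23  37 432] [0.5662 0.1457 0.1288] [566.8 146.3] [30.1 87.3] 71.2
top piece [185 250  26  26 575] [0.458  0.1526 0.1258] [458.9 152.6] [59.7 59. ] 84.4
top piece [143 256  26  25 500] [0.4471 0.2531 0.1293] [447.  253.9] [59.  57.2] 29.2
scene piece [205 248  16  34 395] [0.5604 0.1482 0.1299] [564.2 146.8] [30.1 89.9] 68.8
scene piece [216 284  34  32 641] [0.4541 0.1543 0.1264] [456.1 153.8] [58.9 63.4] 83.3
scene piece [180 313  29  28 621] [0.4413 0.2562 0.1303] [443.1 255.4] [59.8 58.2] 82.7
world 0.5137 -0.0343 mm [63.8 63.7] 87.9
world 0.5178 -0.1306 mm [62.8 62.6] 14.7
world 0.5175 -0.1303 mm [70.  69.5] 90.0
world 0.6132 -0.1268 mm [21.5 21.5] 0.0
world 0.6098 -0.0307 mm [31.6 89.6] 87.9
world 0.614 -0.1263 mm [29.  28.5] 90.0
world 0.6101 -0.0308 mm [38.6 96.6] 87.8
world 0.6132 -0.1268 mm [64.5 64.5] 0.0
world 0.6138 -0.1263 mm [71.5 71.5] 90.0
world 0.685 0.0059 mm [29.2 26.5] 87.1
```

View pics/spots.png

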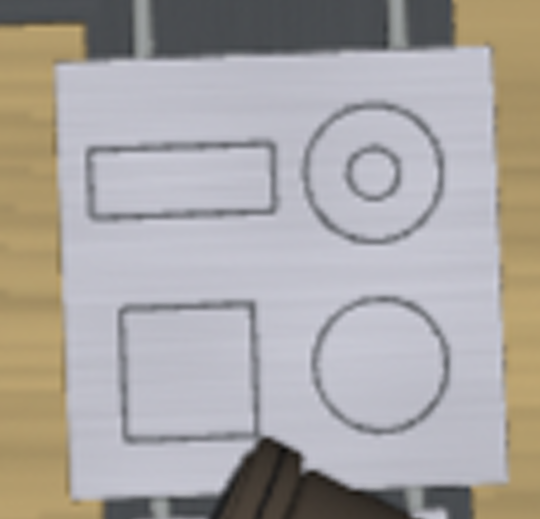

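Call:
step_arm:
  commands:
    - {"gripper": -0.2, "x": 24, "y": -38, "z": 0, "spin": 0}
    - {"gripper": -0.2, "x": 24, "y": -38, "z": 0, "spin": 0}
    - {"gripper": -0.2, "x": 24, "y": -38, "z": 0, "spin": 0}
    - {"gripper": -0.2, "x": 24, "y": -38, "z": 0, "spin": 0}
    - {"gripper": -0.2, "x": 24, "y": -38, "z": 0, "spin": 0}
    - {"gripper": -0.2, "x": 24, "y": -38, "z": 0, "spin": 0}
    - {"gripper": -0.2, "x": 0, "y": 0, "z": 35, "spin": 7.3}
    - {"gripper": -0.2, "x": 0, "y": 0, "z": 35, "spin": 7.3}
    - {"gripper": -0.2, "x": 0, "y": 0, "z": 30, "spin": 7.3}
    - {"gripper": -0.2, "x": 0, "y": 0, "z": 0, "spin": 0}

```text
time: 8.35
eef_pos: [0.5606, 0.1459, 0.1904]
tcp_rot: [0.985, -0.173, -0.007, 0.002]
contact_force: [-1.0, 0.3, -1.5]
opening: 0.605
finger_force: 0.0
```

```bash
python3 - <<'E'
from h import *
go([.5657,.1465,.131]); pieces()
E
```

```text
t 8.35 tcp [560.6 145.9 190.4] psi -19.88 F [-1.   0.3 -1.5] open 0.605 ff 0.0
delta tool mm to target [ 5.4 -2.7 59.3]
scene piece [205 248  17  34 392] [0.5602 0.1482 0.1297] [564.2 146.8] [30.  88.6] 68.7
scene piece [216 284  34  32 640] [0.4534 0.1543 0.1264] [456.2 153.8] [58.4 64. ] 83.4
scene piece [180 313  29  28 624] [0.4413 0.2565 0.1301] [443.4 255.6] [59.2 59.5] 81.4
```

Call:
step_arm:
  commands:
    - {"gripper": -0.2, "x": 0, "y": 0, "z": 0, "spin": 0}
    - {"gripper": -0.2, "x": 0, "y": 0, "z": 0, "spin": 0}
    - {"gripper": -0.2, "x": 5, "y": -3, "z": 10, "spin": 0}
    - {"gripper": -0.2, "x": 0, "y": 0, "z": 20, "spin": 0}
    - {"gripper": -0.2, "x": 0, "y": 0, "z": 15, "spin": 0}
    - {"gripper": -0.2, "x": 0, "y": 0, "z": 0, "spin": 0}
    - {"gripper": -0.2, "x": 0, "y": 0, "z": 0, "spin": 0}
    - {"gripper": -0.2, "x": 0, "y": 0, "z": 0, "spin": 0}
    - {"gripper": -0.2, "x": 0, "y": 0, "z": 0, "spin": 0}
    - {"gripper": -0.2, "x": 0, "y": 0, "z": 0, "spin": 0}

```text
time: 9.45
eef_pos: [0.5713, 0.1473, 0.1542]
tcp_rot: [0.985, -0.173, 0.001, -0.0]
contact_force: [-0.4, 0.6, -0.1]
opening: 0.601
finger_force: 0.0
```

```bash
python3 - <<'E'
from h import *
go([.5657,.1465,.131])
c=cam('scene'); P=cloud(c); cv2.imwrite('pics/bar1.png',cv2.resize(c['color'][200:360,130:330],None,fx=3,fy=3)[...,::-1])
E
```

```text
t 9.45 tcp [571.3 147.3 154.2] psi -19.9 F [-0.4  0.6 -0.1] open 0.601 ff 0.0
delta tool mm to target [-5.   2.7 23.2]
```

View pics/bar1.png

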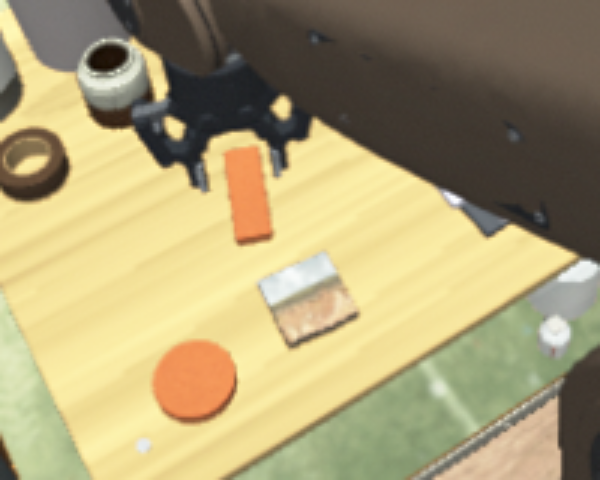

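Call:
step_arm:
  commands:
    - {"gripper": -0.2, "x": -5, "y": 3, "z": 0, "spin": 0}
    - {"gripper": -0.2, "x": 0, "y": 0, "z": 13, "spin": 0}
    - {"gripper": -0.2, "x": 0, "y": 0, "z": 10, "spin": 0}
    - {"gripper": -0.2, "x": 0, "y": 0, "z": 0, "spin": 0}
    - {"gripper": 1, "x": 0, "y": 0, "z": 0, "spin": 0}
    - {"gripper": 1, "x": 0, "y": 0, "z": 0, "spin": 0}
    - {"gripper": 1, "x": 0, "y": 0, "z": 0, "spin": 0}
    - {"gripper": 1, "x": 0, "y": 0, "z": 0, "spin": 0}
    - {"gripper": 1, "x": 0, "y": 0, "z": 0, "spin": 0}
    - {"gripper": 1, "x": 0, "y": 0, "z": 0, "spin": 0}
  force: 50

```text
time: 10.5
eef_pos: [0.565, 0.1461, 0.1303]
tcp_rot: [0.985, -0.173, -0.0, 0.0]
contact_force: [0.9, -0.3, -1.2]
opening: 0.339
finger_force: 30.9
```

Call:
step_arm:
  commands:
    - {"gripper": 1, "x": 0, "y": 0, "z": -5, "spin": 0}
    - {"gripper": 1, "x": 0, "y": 0, "z": -15, "spin": 0}
    - {"gripper": 1, "x": 0, "y": 0, "z": -20, "spin": 0}
    - {"gripper": 1, "x": 0, "y": 0, "z": -20, "spin": 0}
    - {"gripper": 1, "x": 0, "y": 0, "z": -20, "spin": 0}
    - {"gripper": 1, "x": 0, "y": 0, "z": 0, "spin": -7}
    - {"gripper": 1, "x": 0, "y": 0, "z": 0, "spin": -7}
    - {"gripper": 1, "x": 0, "y": 0, "z": 0, "spin": -7}
    - {"gripper": 1, "x": 0, "y": 0, "z": 0, "spin": 0}
    - {"gripper": 1, "x": 0, "y": 0, "z": 0, "spin": 0}

```text
time: 11.5
eef_pos: [0.5654, 0.1462, 0.2113]
tcp_rot: [1.0, 0.008, 0.001, -0.0]
contact_force: [0.6, -0.6, -0.9]
opening: 0.332
finger_force: 55.7
```

```bash
python3 - <<'E'
from h import *
go([.610,-.0308,.215])
pieces()
E
```

```text
t 11.5 tcp [565.4 146.2 211.3] psi 0.95 F [ 0.6 -0.6 -0.9] open 0.332 ff 55.7
delta tool mm to target [ 41.7 177.7  -3.6]
scene piece [216 284  34  32 636] [0.4541 0.1543 0.1264] [455.8 153.5] [59.1 62.9] 83.3
scene piece [180 313  29  28 624] [0.4416 0.2562 0.1302] [443.2 255.7] [59.2 59.2] 0.0
```

Call:
step_arm:
  commands:
    - {"gripper": 1, "x": 8, "y": 35, "z": 0, "spin": 0}
    - {"gripper": 1, "x": 8, "y": 36, "z": 0, "spin": 0}
    - {"gripper": 1, "x": 8, "y": 36, "z": 0, "spin": 0}
    - {"gripper": 1, "x": 9, "y": 36, "z": 0, "spin": 0}
    - {"gripper": 1, "x": 9, "y": 35, "z": 0, "spin": 0}
    - {"gripper": 1, "x": 0, "y": 0, "z": 0, "spin": -7.6}
    - {"gripper": 1, "x": 0, "y": 0, "z": 0, "spin": -7.6}
    - {"gripper": 1, "x": 0, "y": 0, "z": 0, "spin": -7.6}
    - {"gripper": 1, "x": 0, "y": 0, "z": 0, "spin": -7.6}
    - {"gripper": 1, "x": 0, "y": 0, "z": 0, "spin": -7.6}

```text
time: 12.6
eef_pos: [0.6105, -0.0312, 0.2103]
tcp_rot: [0.942, 0.336, -0.0, -0.0]
contact_force: [0.0, -0.2, -0.4]
opening: 0.336
finger_force: 55.6
```

Call:
step_arm:
  commands:
    - {"gripper": 1, "x": 0, "y": 0, "z": 0, "spin": -7.6}
    - {"gripper": 1, "x": 0, "y": 0, "z": 0, "spin": -7.6}
    - {"gripper": 1, "x": 0, "y": 0, "z": 0, "spin": -7.6}
    - {"gripper": 1, "x": 0, "y": 0, "z": 0, "spin": -7.6}
    - {"gripper": 1, "x": 0, "y": 0, "z": 0, "spin": -7.6}
    - {"gripper": 1, "x": 0, "y": 0, "z": 0, "spin": -7.6}
    - {"gripper": 1, "x": 0, "y": 0, "z": 0, "spin": -7.6}
    - {"gripper": 1, "x": 0, "y": 0, "z": 0, "spin": 0}
    - {"gripper": 1, "x": 0, "y": 0, "z": 0, "spin": 0}
    - {"gripper": 1, "x": 0, "y": 0, "z": 0, "spin": 0}

```text
time: 13.6
eef_pos: [0.6105, -0.031, 0.2103]
tcp_rot: [0.694, 0.72, -0.0, -0.0]
contact_force: [0.8, -0.1, -0.4]
opening: 0.332
finger_force: 55.7
```

```bash
python3 - <<'E'
from h import *
go([.610,-.0308,.168])
for n in('top','scene'):
    c=cam(n);P=cloud(c);hsv=cv2.cvtColor(c['color'],cv2.COLOR_RGB2HSV)
    rects(P,(P[...,0]>.5)&(P[...,0]<.7)&(P[...,1]<.1)&(P[...,2]>.17)&(hsv[...,0]<12)&(hsv[...,1]>150),n,20)
c=dict(np.load('/tmp/scene.npz'));cv2.imwrite('pics/bar2.png',cv2.resize(c['color'][120:300,180:400],None,fx=3,fy=3)[...,::-1])
E
```

```text
t 13.6 tcp [610.5 -31.  210.3] psi 92.17 F [ 0.8 -0.1 -0.4] open 0.332 ff 55.7
delta tool mm to target [ 0.3 -0.5 42.3]
scene [246 196  17  16  74] [ 0.5968 -0.0064  0.2095] [609.2  -8.5] [49.2 32. ] 89.4
```

View pics/bar2.png

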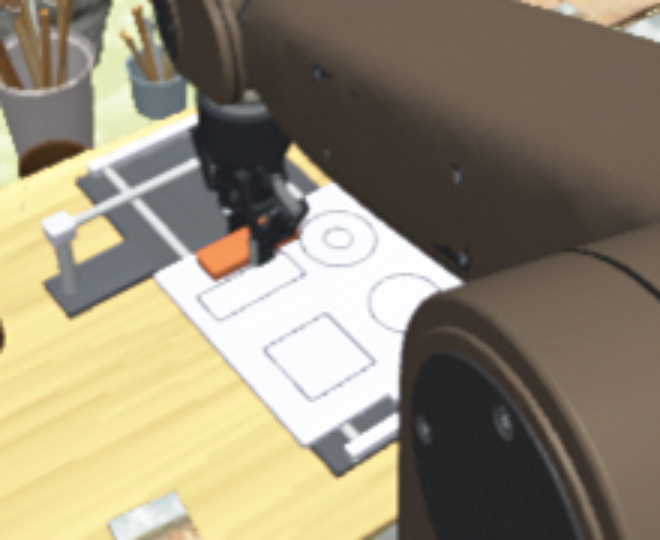

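Call:
step_arm:
  commands:
    - {"gripper": 1, "x": 0, "y": 0, "z": 15, "spin": 0}
    - {"gripper": 1, "x": 0, "y": 0, "z": 15, "spin": 0}
    - {"gripper": 1, "x": 0, "y": 0, "z": 8, "spin": 0}
    - {"gripper": 1, "x": 0, "y": 0, "z": 5, "spin": 0}
    - {"gripper": 1, "x": 0, "y": 0, "z": 0, "spin": 0}
    - {"gripper": 1, "x": 0, "y": 0, "z": 0, "spin": 0}
    - {"gripper": 1, "x": 0, "y": 0, "z": 0, "spin": 0}
    - {"gripper": -0.2, "x": 0, "y": 0, "z": 0, "spin": 0}
    - {"gripper": -0.2, "x": 0, "y": 0, "z": 0, "spin": 0}
    - {"gripper": -0.2, "x": 0, "y": 0, "z": 0, "spin": 0}

```text
time: 14.7
eef_pos: [0.6107, -0.0311, 0.1676]
tcp_rot: [0.693, 0.721, 0.0, 0.0]
contact_force: [-0.3, 0.1, -0.0]
opening: 0.598
finger_force: 0.0
```

Call:
step_arm:
  commands:
    - {"gripper": -0.2, "x": 0, "y": 0, "z": 0, "spin": 0}
    - {"gripper": -0.2, "x": 0, "y": 0, "z": 0, "spin": 0}
    - {"gripper": -0.2, "x": 0, "y": 0, "z": -15, "spin": 0}
    - {"gripper": -0.2, "x": 0, "y": 0, "z": -40, "spin": 0}
    - {"gripper": -0.2, "x": 0, "y": 0, "z": -40, "spin": 0}
    - {"gripper": -1, "x": 40, "y": -15, "z": 0, "spin": 0}
    - {"gripper": -1, "x": 40, "y": -20, "z": 0, "spin": 0}
    - {"gripper": -1, "x": 40, "y": -25, "z": 0, "spin": 0}
    - {"gripper": -1, "x": 30, "y": -40, "z": 0, "spin": 0}
    - {"gripper": -1, "x": 0, "y": 0, "z": 0, "spin": 0}

```text
time: 15.7
eef_pos: [0.5004, 0.1179, 0.2625]
tcp_rot: [0.691, 0.723, -0.0, -0.001]
contact_force: [-0.1, 0.0, 0.6]
opening: 0.998
finger_force: 0.0
```

```bash
cat >> h.py <<'E'
def oncar():
    for n in('top','scene'):
        c=cam(n);P=cloud(c)
        rects(P,(P[...,0]>.45)&(P[...,1]<.06)&(P[...,1]>-.23)&(P[...,0]<.88)&(P[...,2]>.159)&(P[...,2]<.175),n+' on',40)
E
python3 - <<'E'
from h import *
go([.457,.153,.128]); pieces(); oncar()
E
```

```text
t 15.7 tcp [500.4 117.9 262.5] psi 92.57 F [-0.1  0.   0.6] open 0.998 ff 0.0
delta tool mm to target [ 36.8 -41.5 134.7]
scene piece [216 284  34  31 637] [0.454  0.1545 0.1263] [456.3 153.6] [58.9 64.8] 83.6
scene piece [180 313  29  28 622] [0.4413 0.2562 0.1303] [443.8 255.8] [59.4 59.7] 15.5
top on [254 192  38  13 473] [ 0.6096 -0.0286  0.1645] [609.9 -27.6] [87.3 29.1] 89.7
scene on [246 213  13  11  87] [0.6063 0.0073 0.1656] [608.3   7.1] [31.9 20.8] 7.9
```

Call:
step_arm:
  commands:
    - {"gripper": -1, "x": 0, "y": 0, "z": 0, "spin": 0}
    - {"gripper": -1, "x": 20, "y": -20, "z": 0, "spin": 0}
    - {"gripper": -1, "x": 17, "y": -20, "z": 0, "spin": 0}
    - {"gripper": -1, "x": 0, "y": 0, "z": 30, "spin": 8}
    - {"gripper": -1, "x": 0, "y": 0, "z": 35, "spin": 0}
    - {"gripper": -1, "x": 0, "y": 0, "z": 30, "spin": 0}
    - {"gripper": -1, "x": 0, "y": 0, "z": 0, "spin": 0}
    - {"gripper": -1, "x": 0, "y": 0, "z": 0, "spin": 0}
    - {"gripper": -1, "x": 0, "y": 0, "z": 0, "spin": 0}
    - {"gripper": -1, "x": 0, "y": 0, "z": 0, "spin": 0}

```text
time: 16.9
eef_pos: [0.4647, 0.1502, 0.1696]
tcp_rot: [0.742, 0.671, 0.002, 0.001]
contact_force: [-0.7, 0.7, 0.9]
opening: 1.002
finger_force: 0.0
```

```bash
python3 - <<'E'
from h import *
go([.4575,.153,.128]); pieces()
E
```

```text
t 16.9 tcp [464.7 150.2 169.6] psi 84.27 F [-0.7  0.7  0.9] open 1.002 ff 0.0
delta tool mm to target [ 2.1 -7.7 41.6]
scene piece [216 288  34  27 395] [0.4524 0.1652 0.1265] [456.3 154.5] [58.  63.1] 84.9
scene piece [180 313  29  28 626] [0.4411 0.2563 0.1302] [442.9 255.4] [59.8 58.2] 82.7
```

Call:
step_arm:
  commands:
    - {"gripper": -1, "x": 2, "y": -8, "z": 0, "spin": 0}
    - {"gripper": -1, "x": 0, "y": 0, "z": 22, "spin": 0}
    - {"gripper": -1, "x": 0, "y": 0, "z": 20, "spin": 0}
    - {"gripper": -1, "x": 0, "y": 0, "z": 0, "spin": 0}
    - {"gripper": -1, "x": 0, "y": 0, "z": 0, "spin": 0}
    - {"gripper": 1, "x": 0, "y": 0, "z": 0, "spin": 0}
    - {"gripper": 1, "x": 0, "y": 0, "z": 0, "spin": 0}
    - {"gripper": 1, "x": 0, "y": 0, "z": 0, "spin": 0}
    - {"gripper": 1, "x": 0, "y": 0, "z": 0, "spin": 0}
    - {"gripper": 1, "x": 0, "y": 0, "z": 0, "spin": 0}

```text
time: 18.0
eef_pos: [0.4567, 0.1532, 0.1272]
tcp_rot: [0.741, 0.671, 0.001, 0.001]
contact_force: [-0.8, 0.7, 5.6]
opening: 0.705
finger_force: 55.0
```

Call:
step_arm:
  commands:
    - {"gripper": 1, "x": 0, "y": 0, "z": 0, "spin": 0}
    - {"gripper": 1, "x": 0, "y": 0, "z": -5, "spin": 0}
    - {"gripper": 1, "x": 0, "y": 0, "z": -15, "spin": 0}
    - {"gripper": 1, "x": 0, "y": 0, "z": -20, "spin": 0}
    - {"gripper": 1, "x": 0, "y": 0, "z": -20, "spin": 0}
    - {"gripper": 1, "x": 0, "y": 0, "z": -20, "spin": 0}
    - {"gripper": 1, "x": 0, "y": 0, "z": 0, "spin": -4}
    - {"gripper": 1, "x": 0, "y": 0, "z": 0, "spin": -4}
    - {"gripper": 1, "x": 0, "y": 0, "z": 0, "spin": 0}
    - {"gripper": 1, "x": 0, "y": 0, "z": 0, "spin": 0}

```text
time: 19.0
eef_pos: [0.455, 0.1529, 0.2049]
tcp_rot: [0.693, 0.721, -0.0, -0.0]
contact_force: [0.1, 1.4, -1.2]
opening: 0.703
finger_force: 54.3
```

```bash
python3 - <<'E'
from h import *
go([.5137,-.0343,.208]); pieces()
E
```

```text
t 19.0 tcp [455.  152.9 204.9] psi 92.21 F [ 0.1  1.4 -1.2] open 0.703 ff 54.3
delta tool mm to target [-189.4   51.5   -3.1]
scene piece [180 313  29  28 627] [0.4413 0.2562 0.1303] [442.8 255.5] [59.5 59.4] 88.5
```

Call:
step_arm:
  commands:
    - {"gripper": 1, "x": -30, "y": 8, "z": 0, "spin": 0}
    - {"gripper": 1, "x": -40, "y": 11, "z": 0, "spin": 0}
    - {"gripper": 1, "x": -40, "y": 11, "z": 0, "spin": 0}
    - {"gripper": 1, "x": -40, "y": 11, "z": 0, "spin": 0}
    - {"gripper": 1, "x": -39, "y": 11, "z": 0, "spin": 0}
    - {"gripper": 1, "x": 0, "y": 0, "z": 0, "spin": 0}
    - {"gripper": 1, "x": 0, "y": 0, "z": 10, "spin": 0}
    - {"gripper": 1, "x": 0, "y": 0, "z": 10, "spin": 0}
    - {"gripper": 1, "x": 0, "y": 0, "z": 0, "spin": 0}
    - {"gripper": 1, "x": 0, "y": 0, "z": 0, "spin": 0}

```text
time: 20.1
eef_pos: [0.5142, -0.0326, 0.1843]
tcp_rot: [0.692, 0.722, -0.0, -0.001]
contact_force: [0.1, 0.1, -0.8]
opening: 0.707
finger_force: 54.2
```

```bash
python3 - <<'E'
from h import *
go([.5137,-.0343,.164])
for n in ('top','scene'):
    c=cam(n);P=cloud(c); rects(P,(P[...,0]>.46)&(P[...,0]<.56)&(abs(P[...,1]+.034)<.05)&(P[...,2]>.172)&(P[...,2]<.196),n,40)
E
```

```text
t 20.1 tcp [514.2 -32.6 184.3] psi 92.39 F [ 0.1  0.1 -0.8] open 0.707 ff 54.2
delta tool mm to target [-1.7 -0.5 20.3]
scene [268 218  31  29 413] [ 0.5159 -0.0201  0.1845] [514.3 -20.8] [47.9 84.7] 81.6
```

Call:
step_arm:
  commands:
    - {"gripper": 1, "x": -2, "y": 0, "z": 8, "spin": 0}
    - {"gripper": 1, "x": 0, "y": 0, "z": 7, "spin": 0}
    - {"gripper": 1, "x": 0, "y": 0, "z": 5, "spin": 0}
    - {"gripper": 1, "x": 0, "y": 0, "z": 0, "spin": 0}
    - {"gripper": 1, "x": 0, "y": 0, "z": 0, "spin": 0}
    - {"gripper": 1, "x": 0, "y": 0, "z": 0, "spin": 0}
    - {"gripper": -1, "x": 0, "y": 0, "z": 0, "spin": 0}
    - {"gripper": -1, "x": 0, "y": 0, "z": 0, "spin": 0}
    - {"gripper": -1, "x": 0, "y": 0, "z": 0, "spin": 0}
    - {"gripper": -1, "x": 0, "y": 0, "z": 0, "spin": 0}

```text
time: 21.2
eef_pos: [0.5151, -0.0358, 0.1656]
tcp_rot: [0.693, 0.721, 0.0, 0.0]
contact_force: [-0.5, 0.3, -0.4]
opening: 0.999
finger_force: 0.0
```

Call:
step_arm:
  commands:
    - {"gripper": -1, "x": 0, "y": 0, "z": -15, "spin": 0}
    - {"gripper": -1, "x": 0, "y": 0, "z": -40, "spin": 0}
    - {"gripper": -1, "x": 0, "y": 0, "z": -20, "spin": 0}
    - {"gripper": -1, "x": 41, "y": -8, "z": 0, "spin": 0}
    - {"gripper": -1, "x": 41, "y": -8, "z": 0, "spin": 0}
    - {"gripper": -1, "x": 42, "y": -8, "z": 0, "spin": 0}
    - {"gripper": -1, "x": 42, "y": -8, "z": 0, "spin": 0}
    - {"gripper": -1, "x": 42, "y": -8, "z": 0, "spin": 0}
    - {"gripper": -1, "x": 42, "y": -8, "z": 0, "spin": 0}
    - {"gripper": -1, "x": 41, "y": -8, "z": 0, "spin": 0}

```text
time: 22.2
eef_pos: [0.447, 0.2546, 0.242]
tcp_rot: [0.693, 0.721, 0.001, 0.001]
contact_force: [-0.1, -1.1, 0.1]
opening: 0.997
finger_force: 0.0
```

Call:
step_arm:
  commands:
    - {"gripper": -1, "x": 0, "y": 0, "z": 0, "spin": 0}
    - {"gripper": -1, "x": 0, "y": 0, "z": 30, "spin": 0}
    - {"gripper": -1, "x": 0, "y": 0, "z": 30, "spin": 0}
    - {"gripper": -1, "x": 0, "y": 0, "z": 10, "spin": 0}
    - {"gripper": -1, "x": 0, "y": 0, "z": 0, "spin": 0}
    - {"gripper": -1, "x": 0, "y": 0, "z": 0, "spin": 0}
    - {"gripper": -1, "x": 0, "y": 0, "z": 0, "spin": 0}
    - {"gripper": -1, "x": 0, "y": 0, "z": 0, "spin": 0}
    - {"gripper": -1, "x": 0, "y": 0, "z": 0, "spin": 0}
    - {"gripper": -1, "x": 0, "y": 0, "z": 0, "spin": 0}

```text
time: 23.2
eef_pos: [0.4476, 0.2528, 0.1709]
tcp_rot: [0.693, 0.721, 0.0, 0.0]
contact_force: [0.4, 0.1, 0.2]
opening: 1.004
finger_force: 0.0
```

```bash
python3 - <<'E'
from h import *
go([.4450,.2545,.128]); pieces(); oncar()
E
```

```text
t 23.2 tcp [447.6 252.8 170.9] psi 92.3 F [0.4 0.1 0.2] open 1.004 ff 0.0
delta tool mm to target [ 1.8 -2.6 42.9]
top piece [150 256  19  25 351] [0.449  0.2464 0.1292] [448.1 245.2] [58.8 41.4] 8.1
scene piece [180 317  27  24 277] [0.4398 0.2699 0.1301] [438.7 267.9] [58.9 34. ] 21.8
top on [254 192  38  13 472] [ 0.6097 -0.0286  0.1646] [610.  -27.7] [29.2 87.5] 0.2
top on [263 225  26  27 543] [ 0.5114 -0.0348  0.1615] [515.2 -34.8] [60.9 57.8] 2.3
scene on [246 202  33  22 331] [ 0.6068 -0.0239  0.1658] [609.  -26.6] [31.9 88.2] 0.2
scene on [276 223  19   8  75] [ 0.537  -0.0507  0.1618] [531.6 -45. ] [29.2 35.8] 1.3
```

Bar and tile are within 4 mm. Disc next.

Call:
step_arm:
  commands:
    - {"gripper": -1, "x": 2, "y": -2, "z": 0, "spin": 0}
    - {"gripper": -1, "x": 0, "y": 0, "z": 22, "spin": 0}
    - {"gripper": -1, "x": 0, "y": 0, "z": 20, "spin": 0}
    - {"gripper": -1, "x": 0, "y": 0, "z": 0, "spin": 0}
    - {"gripper": -1, "x": 0, "y": 0, "z": 0, "spin": 0}
    - {"gripper": 1, "x": 0, "y": 0, "z": 0, "spin": 0}
    - {"gripper": 1, "x": 0, "y": 0, "z": 0, "spin": 0}
    - {"gripper": 1, "x": 0, "y": 0, "z": 0, "spin": 0}
    - {"gripper": 1, "x": 0, "y": 0, "z": 0, "spin": 0}
    - {"gripper": 1, "x": 0, "y": 0, "z": 0, "spin": 0}

```text
time: 24.4
eef_pos: [0.4465, 0.2551, 0.1301]
tcp_rot: [0.693, 0.721, 0.001, 0.001]
contact_force: [-0.2, -0.9, 5.7]
opening: 0.669
finger_force: 53.9
```

Call:
step_arm:
  commands:
    - {"gripper": 1, "x": 0, "y": 0, "z": 0, "spin": 0}
    - {"gripper": 1, "x": 0, "y": 0, "z": -5, "spin": 0}
    - {"gripper": 1, "x": 0, "y": 0, "z": -15, "spin": 0}
    - {"gripper": 1, "x": 0, "y": 0, "z": -20, "spin": 0}
    - {"gripper": 1, "x": 0, "y": 0, "z": -30, "spin": 0}
    - {"gripper": 1, "x": 0, "y": 0, "z": -40, "spin": 0}
    - {"gripper": 1, "x": 0, "y": 0, "z": 0, "spin": 0}
    - {"gripper": 1, "x": 0, "y": 0, "z": 0, "spin": 0}
    - {"gripper": 1, "x": 0, "y": 0, "z": 0, "spin": 0}
    - {"gripper": 1, "x": 0, "y": 0, "z": 0, "spin": 0}

```text
time: 25.4
eef_pos: [0.4442, 0.2543, 0.2362]
tcp_rot: [0.693, 0.721, -0.002, -0.001]
contact_force: [-0.0, -0.2, -1.4]
opening: 0.67
finger_force: 53.4
```

```bash
python3 - <<'E'
from h import *
go([.5178,-.1305,.238])
E
```

```text
t 25.4 tcp [444.2 254.3 236.2] psi 92.3 F [-0.  -0.2 -1.4] open 0.67 ff 53.4
delta tool mm to target [-387.4   58.1   -1.6]
```

Call:
step_arm:
  commands:
    - {"gripper": 1, "x": -27, "y": 6, "z": 0, "spin": 0}
    - {"gripper": 1, "x": -40, "y": 6, "z": 0, "spin": 0}
    - {"gripper": 1, "x": -40, "y": 6, "z": 0, "spin": 0}
    - {"gripper": 1, "x": -40, "y": 6, "z": 0, "spin": 0}
    - {"gripper": 1, "x": -40, "y": 6, "z": 0, "spin": 0}
    - {"gripper": 1, "x": -40, "y": 6, "z": 0, "spin": 0}
    - {"gripper": 1, "x": -40, "y": 6, "z": 0, "spin": 0}
    - {"gripper": 1, "x": -40, "y": 6, "z": 0, "spin": 0}
    - {"gripper": 1, "x": -40, "y": 6, "z": 0, "spin": 0}
    - {"gripper": 1, "x": -40, "y": 4, "z": 0, "spin": 0}

```text
time: 26.4
eef_pos: [0.5183, -0.1312, 0.2367]
tcp_rot: [0.693, 0.721, -0.0, -0.001]
contact_force: [0.4, 0.4, -0.4]
opening: 0.672
finger_force: 53.4
```

Call:
step_arm:
  commands:
    - {"gripper": 1, "x": 0, "y": 0, "z": 0, "spin": 0}
    - {"gripper": 1, "x": 0, "y": 0, "z": 20, "spin": 0}
    - {"gripper": 1, "x": 0, "y": 0, "z": 20, "spin": 0}
    - {"gripper": 1, "x": 0, "y": 0, "z": 10, "spin": 0}
    - {"gripper": 1, "x": 0, "y": 0, "z": 0, "spin": 0}
    - {"gripper": 1, "x": 0, "y": 0, "z": 0, "spin": 0}
    - {"gripper": 1, "x": 0, "y": 0, "z": 0, "spin": 0}
    - {"gripper": 1, "x": 0, "y": 0, "z": 0, "spin": 0}
    - {"gripper": 1, "x": 0, "y": 0, "z": 0, "spin": 0}
    - {"gripper": 1, "x": 0, "y": 0, "z": 0, "spin": 0}

```text
time: 27.4
eef_pos: [0.519, -0.1297, 0.1888]
tcp_rot: [0.693, 0.721, 0.0, 0.0]
contact_force: [-0.2, -0.2, -0.7]
opening: 0.675
finger_force: 53.4
```

```bash
python3 - <<'E'
from h import *
go([.5178,-.1305,.165])
for n in ('top','scene'):
    c=cam(n);P=cloud(c); rects(P,(P[...,0]>.46)&(P[...,0]<.56)&(abs(P[...,1]+.13)<.06)&(P[...,2]>.175)&(P[...,2]<.205),n,30)
cv2.imwrite('pics/disc1.png',cv2.resize(c['color'][130:290,210:410],None,fx=3,fy=3)[...,::-1])
E
```

```text
t 27.4 tcp [ 519.  -129.7  188.8] psi 92.3 F [-0.2 -0.2 -0.7] open 0.675 ff 53.4
delta tool mm to target [-0.7 -1.2 23.8]
scene [303 199  27  25 381] [ 0.5191 -0.1199  0.1888] [ 517.4 -121.5] [47.  81.9] 76.5
```

View pics/disc1.png

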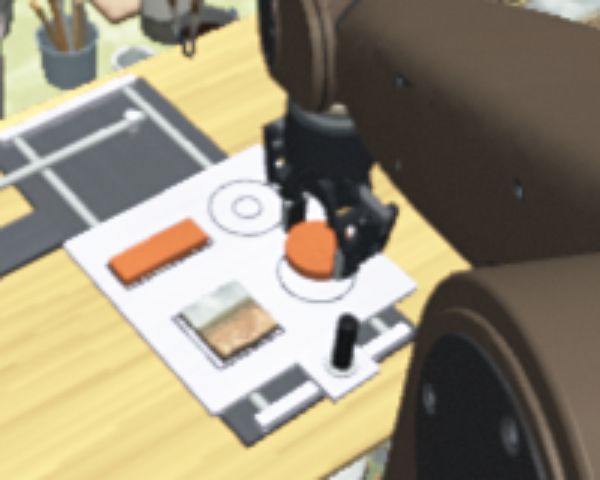

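Call:
step_arm:
  commands:
    - {"gripper": 1, "x": 0, "y": -1, "z": 10, "spin": 0}
    - {"gripper": 1, "x": 0, "y": 0, "z": 8, "spin": 0}
    - {"gripper": 1, "x": 0, "y": 0, "z": 5, "spin": 0}
    - {"gripper": 1, "x": 0, "y": 0, "z": 0, "spin": 0}
    - {"gripper": 1, "x": 0, "y": 0, "z": 0, "spin": 0}
    - {"gripper": 1, "x": 0, "y": 0, "z": 0, "spin": 0}
    - {"gripper": -1, "x": 0, "y": 0, "z": 0, "spin": 0}
    - {"gripper": -1, "x": 0, "y": 0, "z": 0, "spin": 0}
    - {"gripper": -1, "x": 0, "y": 0, "z": 0, "spin": 0}
    - {"gripper": -1, "x": 0, "y": 0, "z": 0, "spin": 0}

```text
time: 28.5
eef_pos: [0.5173, -0.1295, 0.1646]
tcp_rot: [0.693, 0.721, -0.0, -0.001]
contact_force: [-0.5, 0.1, 0.1]
opening: 1.002
finger_force: 0.0
```

Call:
step_arm:
  commands:
    - {"gripper": -1, "x": 0, "y": 0, "z": -15, "spin": 0}
    - {"gripper": -1, "x": 0, "y": 0, "z": -40, "spin": 0}
    - {"gripper": -1, "x": 0, "y": 0, "z": -40, "spin": 0}
    - {"gripper": -1, "x": 0, "y": 0, "z": -30, "spin": 0}
    - {"gripper": -1, "x": 8, "y": -30, "z": 0, "spin": 0}
    - {"gripper": -1, "x": 12, "y": -30, "z": 0, "spin": 0}
    - {"gripper": -1, "x": 20, "y": -25, "z": 0, "spin": 0}
    - {"gripper": -1, "x": 0, "y": 0, "z": 0, "spin": 0}
    - {"gripper": -1, "x": 0, "y": 0, "z": 0, "spin": 0}
    - {"gripper": -1, "x": 0, "y": 0, "z": 0, "spin": 0}

```text
time: 29.5
eef_pos: [0.4319, -0.0936, 0.2912]
tcp_rot: [0.693, 0.721, 0.0, 0.001]
contact_force: [-0.5, -0.8, 0.2]
opening: 0.997
finger_force: 0.0
```

```bash
python3 - <<'E'
from h import *
go([.430,-.0855,.190]); oncar()
E
```

```text
t 29.5 tcp [431.9 -93.6 291.2] psi 92.29 F [-0.5 -0.8  0.2] open 0.997 ff 0.0
delta tool mm to target [  8.3  -1.7 101.2]
top on [255 191  37  14 468] [ 0.6118 -0.0287  0.1645] [611.8 -28.8] [30.3 85.6] 1.4
top on [264 225  26  27 566] [ 0.5156 -0.0352  0.1616] [517.  -35.5] [60.6 58.2] 2.1
top on [304 225  26  25 456] [ 0.5197 -0.1325  0.1644] [ 519.7 -131.3] [58.6 54.1] 50.8
scene on [245 202  34  22 334] [ 0.6081 -0.0247  0.166 ] [610.6 -27. ] [31.7 88.1] 0.6
scene on [304 209  23  20 357] [ 0.5154 -0.1262  0.166 ] [ 518.1 -128.1] [56.3 59.7] 51.3
scene on [269 222  34  27 473] [ 0.5151 -0.0338  0.1627] [516.8 -34.1] [63.2 60.2] 1.7
```

Call:
step_arm:
  commands:
    - {"gripper": -1, "x": 8, "y": -1, "z": 0, "spin": 0}
    - {"gripper": -1, "x": 0, "y": 0, "z": 40, "spin": 0}
    - {"gripper": -1, "x": 0, "y": 0, "z": 40, "spin": 0}
    - {"gripper": -1, "x": 0, "y": 0, "z": 20, "spin": 0}
    - {"gripper": -1, "x": 0, "y": 0, "z": 0, "spin": 0}
    - {"gripper": 1, "x": 0, "y": 0, "z": 0, "spin": 0}
    - {"gripper": 1, "x": 0, "y": 0, "z": 0, "spin": 0}
    - {"gripper": 1, "x": 0, "y": 0, "z": 0, "spin": 0}
    - {"gripper": 1, "x": 0, "y": 0, "z": 0, "spin": 0}
    - {"gripper": 1, "x": 0, "y": 0, "z": 0, "spin": 0}
  force: 60

```text
time: 30.6
eef_pos: [0.4307, -0.0855, 0.1918]
tcp_rot: [0.693, 0.721, 0.001, 0.001]
contact_force: [1.2, 0.4, 1.3]
opening: 0.19
finger_force: 58.4
```

Call:
step_arm:
  commands:
    - {"gripper": 1, "x": 0, "y": 0, "z": 0, "spin": 0}
    - {"gripper": 1, "x": -1, "y": 3, "z": 0, "spin": 0}
    - {"gripper": 1, "x": -3, "y": 6, "z": 0, "spin": 0}
    - {"gripper": 1, "x": -4, "y": 9, "z": 0, "spin": 0}
    - {"gripper": 1, "x": -4, "y": 10, "z": 0, "spin": 0}
    - {"gripper": 1, "x": -5, "y": 10, "z": 0, "spin": 0}
    - {"gripper": 1, "x": -5, "y": 10, "z": 0, "spin": 0}
    - {"gripper": 1, "x": -5, "y": 10, "z": 0, "spin": 0}
    - {"gripper": 1, "x": -5, "y": 10, "z": 0, "spin": 0}
    - {"gripper": 1, "x": -4, "y": 10, "z": 0, "spin": 0}

```text
time: 31.6
eef_pos: [0.51, -0.1183, 0.1917]
tcp_rot: [0.693, 0.721, 0.0, 0.0]
contact_force: [-2.1, 1.0, 5.8]
opening: 0.191
finger_force: 58.6
```

Call:
step_arm:
  commands:
    - {"gripper": 1, "x": -4, "y": 10, "z": 0, "spin": 0}
    - {"gripper": 1, "x": -4, "y": 10, "z": 0, "spin": 0}
    - {"gripper": 1, "x": -3, "y": 7, "z": 0, "spin": 0}
    - {"gripper": 1, "x": -1, "y": 5, "z": 0, "spin": 0}
    - {"gripper": 1, "x": 0, "y": 0, "z": 0, "spin": 0}
    - {"gripper": 1, "x": 0, "y": 0, "z": 0, "spin": 0}
    - {"gripper": 1, "x": 0, "y": 0, "z": 0, "spin": 0}
    - {"gripper": 1, "x": 0, "y": 0, "z": 0, "spin": 0}
    - {"gripper": 1, "x": 0, "y": 0, "z": 0, "spin": 0}
    - {"gripper": 1, "x": 0, "y": 0, "z": 0, "spin": 0}

```text
time: 32.6
eef_pos: [0.5425, -0.1292, 0.1917]
tcp_rot: [0.693, 0.721, 0.0, 0.002]
contact_force: [2.1, -0.5, 5.8]
opening: 0.19
finger_force: 58.9
```

```bash
python3 - <<'E'
from h import *
st(); oncar()
c=dict(np.load('/tmp/top.npz')); cv2.imwrite('pics/rd1.png',cv2.resize(c['color'][90:290,200:440],None,fx=3,fy=3)[...,::-1])
E
```

```text
t 32.6 tcp [ 542.5 -129.2  191.7] psi 92.3 F [ 2.1 -0.5  5.8] open 0.19 ff 58.9
top on [273 145  37  14 359] [ 0.717  -0.0795  0.1645] [720.8 -72.6] [30.3 87.4] 2.5
top on [282 178  25  27 511] [ 0.624  -0.078   0.1612] [625.9 -79.4] [61.7 57. ] 2.5
top on [322 178  25  23 407] [ 0.6304 -0.1755  0.1646] [ 632.9 -176.4] [58.7 45.9] 65.0
scene on [238 172  32  19 273] [ 0.7177 -0.0703  0.1656] [720.3 -70.9] [32.1 89.1] 0.6
scene on [293 182   9  13  54] [ 0.6284 -0.1493  0.165 ] [ 632.1 -150.3] [13.8 47.7] 79.0
scene on [260 191  31  23 377] [ 0.6238 -0.0769  0.1626] [626.2 -78.7] [64.  59.1] 2.3
```

View pics/rd1.png

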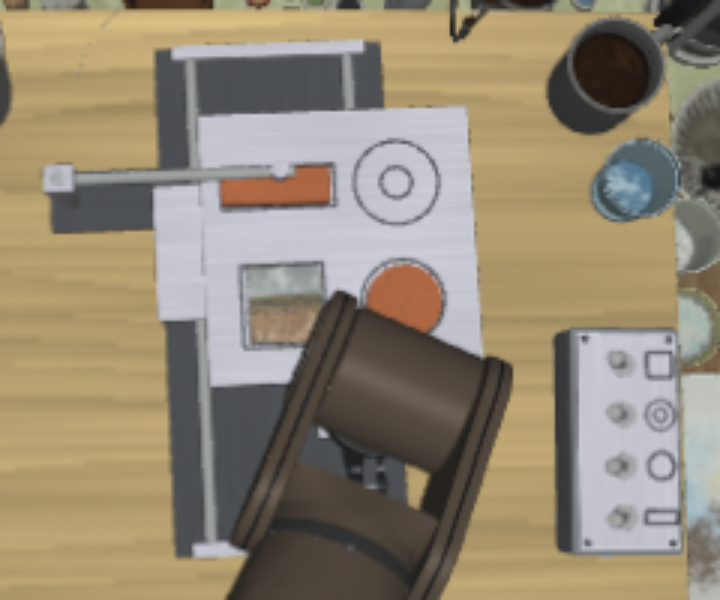

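Call:
step_arm:
  commands:
    - {"gripper": -0.6, "x": 0, "y": 0, "z": 0, "spin": 0}
    - {"gripper": -0.6, "x": 0, "y": 0, "z": 0, "spin": 0}
    - {"gripper": -0.6, "x": 0, "y": 0, "z": 0, "spin": 0}
    - {"gripper": -0.6, "x": 0, "y": 0, "z": -20, "spin": 0}
    - {"gripper": -0.6, "x": 0, "y": 0, "z": -40, "spin": 0}
    - {"gripper": -0.6, "x": 0, "y": 0, "z": -40, "spin": 0}
    - {"gripper": 1, "x": -35, "y": -24, "z": 0, "spin": 0}
    - {"gripper": 1, "x": -36, "y": -24, "z": 0, "spin": 0}
    - {"gripper": 1, "x": -36, "y": -24, "z": 0, "spin": 0}
    - {"gripper": 1, "x": -36, "y": -25, "z": 0, "spin": 0}

```text
time: 33.7
eef_pos: [0.4494, -0.2764, 0.2899]
tcp_rot: [0.693, 0.721, -0.0, -0.0]
contact_force: [-0.5, -0.5, 0.3]
opening: 0.12
finger_force: 0.0
```

```bash
python3 - <<'E'
from h import *
go([.451,-.275,.221]); oncar()
c=dict(np.load('/tmp/top.npz')); P=cloud(c); Z=P[...,2]-ZR
rects(P,(Z>.07)&(Z<.13)&(P[...,1]<-.28)&(P[...,1]>-.4)&(P[...,0]>.42)&(P[...,0]<.6),'lev',10)
rects(P,(Z>.08)&(Z<.1)&(P[...,1]<.12)&(P[...,1]>-.1)&(P[...,0]>.68)&(P[...,0]<.76),'ptr',10)
im=ortho(c,.207,.68,.76,-.12,.14,3000); cv2.imwrite('pics/ptr.png',im[...,::-1])
im=ortho(c,.152,.55,.78,-.24,.03); g=cv2.cvtColor(im,cv2.COLOR_RGB2GRAY)
b=cv2.adaptiveThreshold(g,255,cv2.ADAPTIVE_THRESH_MEAN_C,cv2.THRESH_BINARY_INV,31,12)
for k in cv2.findContours(b,cv2.RETR_LIST,cv2.CHAIN_APPROX_NONE)[0]:
    r=cv2.minAreaRect(k)
    if min(r[1])>40 and max(r[1])<230: print('spot',round(.78-r[0][1]/2000,4),round(.03-r[0][0]/2000,4),np.round(np.array(r[1])/2,1),round(r[2],1))
E
```

```text
t 33.7 tcp [ 449.4 -276.4  289.9] psi 92.34 F [-0.5 -0.5  0.3] open 0.12 ff 0.0
delta tool mm to target [ 1.3  1.7 68.9]
top on [273 145  37  14 365] [ 0.7171 -0.0794  0.1643] [721.1 -72.5] [30.5 86.9] 1.9
top on [282 178  26  27 543] [ 0.6238 -0.0804  0.1613] [625.9 -79.6] [61.8 57.3] 2.4
top on [322 178  25  25 494] [ 0.6276 -0.1732  0.1644] [ 627.9 -173.3] [58.1 57.9] 86.6
scene on [238 172  32  19 278] [ 0.7185 -0.0698  0.1656] [720.9 -71.3] [32.2 88.9] 0.6
scene on [293 179  21  17 285] [ 0.6245 -0.1706  0.166 ] [ 625.8 -171.7] [55.7 60.6] 55.4
scene on [260 191  31  22 378] [ 0.6238 -0.0774  0.1628] [625.7 -78.2] [62.4 59. ] 1.7
lev [403 207   6   6  30] [ 0.575  -0.3236  0.2263] [ 575.2 -326. ] [10.9 18. ] 2.3
lev [402 225   7   6  30] [ 0.5359 -0.3212  0.2249] [ 533.7 -327.5] [25.3 10.8] 73.4
ptr [214 144  84  12 434] [0.7195 0.0241 0.2056] [717.2  10.1] [ 21.  188.8] 0.5
spot 0.583 0.004 [64.6 29. ] 89.0
spot 0.626 -0.0789 [64.5 64.9] 88.4
spot 0.6315 -0.1755 [62.9 60.8] 45.0
spot 0.6265 -0.0788 [70.  70.2] 88.0
spot 0.6302 -0.175 [68.5 69. ] 90.0
spot 0.7264 -0.1712 [21.8 21.1] 56.3
spot 0.7263 -0.1714 [28.8 29.2] 20.0
spot 0.726 -0.1715 [64. 64.] 0.0
spot 0.7265 -0.1715 [72. 72.] 90.0
spot 0.758 0.0125 [44. 35.] 90.0
```

View pics/ptr.png

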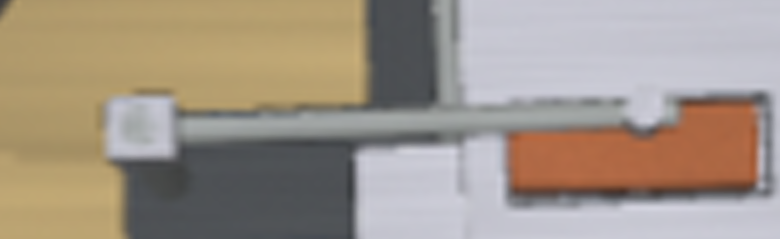

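Call:
step_arm:
  commands:
    - {"gripper": 1, "x": 1, "y": 0, "z": 35, "spin": 0}
    - {"gripper": 1, "x": 0, "y": 0, "z": 34, "spin": 0}
    - {"gripper": 1, "x": 0, "y": 0, "z": 0, "spin": 0}
    - {"gripper": 1, "x": -10, "y": 0, "z": 0, "spin": 0}
    - {"gripper": 1, "x": -10, "y": 0, "z": 0, "spin": 0}
    - {"gripper": 1, "x": -10, "y": 0, "z": 0, "spin": 0}
    - {"gripper": 1, "x": -10, "y": 0, "z": 0, "spin": 0}
    - {"gripper": 1, "x": -10, "y": 0, "z": 0, "spin": 0}
    - {"gripper": 1, "x": -10, "y": 0, "z": 0, "spin": 0}
    - {"gripper": 1, "x": 0, "y": 0, "z": 0, "spin": 0}

```text
time: 34.8
eef_pos: [0.4529, -0.3361, 0.2215]
tcp_rot: [0.693, 0.721, -0.0, 0.0]
contact_force: [-0.9, -0.2, 0.4]
opening: 0.0
finger_force: 0.0
```

Call:
step_arm:
  commands:
    - {"gripper": 1, "x": -3, "y": 0, "z": 0, "spin": 0}
    - {"gripper": 1, "x": -3, "y": 0, "z": 0, "spin": 0}
    - {"gripper": 1, "x": -2, "y": 0, "z": 0, "spin": 0}
    - {"gripper": 1, "x": 0, "y": 0, "z": 0, "spin": 0}
    - {"gripper": 1, "x": 0, "y": 0, "z": 0, "spin": 0}
    - {"gripper": 1, "x": 0, "y": 0, "z": 0, "spin": 0}
    - {"gripper": 1, "x": 0, "y": 0, "z": 0, "spin": 0}
    - {"gripper": 1, "x": 0, "y": 0, "z": 0, "spin": 0}
    - {"gripper": 1, "x": 0, "y": 0, "z": 0, "spin": 0}
    - {"gripper": 1, "x": 0, "y": 0, "z": 0, "spin": 0}

```text
time: 35.8
eef_pos: [0.4533, -0.3425, 0.2214]
tcp_rot: [0.693, 0.721, 0.0, 0.0]
contact_force: [1.0, 0.3, 0.1]
opening: -0.0
finger_force: 0.5
```

Call:
step_arm:
  commands:
    - {"gripper": 1, "x": -2, "y": 0, "z": 0, "spin": 0}
    - {"gripper": 1, "x": -2, "y": 0, "z": 0, "spin": 0}
    - {"gripper": 1, "x": 0, "y": 0, "z": 0, "spin": 0}
    - {"gripper": 1, "x": 0, "y": 0, "z": 0, "spin": 0}
    - {"gripper": 1, "x": 0, "y": 0, "z": 0, "spin": 0}
    - {"gripper": 1, "x": 0, "y": 0, "z": 0, "spin": 0}
    - {"gripper": 1, "x": 0, "y": 0, "z": 0, "spin": 0}
    - {"gripper": 1, "x": 0, "y": 0, "z": 0, "spin": 0}
    - {"gripper": 1, "x": 0, "y": 0, "z": 0, "spin": 0}
    - {"gripper": 1, "x": 0, "y": 0, "z": 0, "spin": 0}

```text
time: 36.8
eef_pos: [0.4534, -0.3464, 0.2213]
tcp_rot: [0.693, 0.721, 0.0, -0.0]
contact_force: [-0.1, 2.0, 0.4]
opening: 0.001
finger_force: 1.1
```

```bash
python3 - <<'E'
from h import *
st()
c=cam('scene'); a=cv2.resize(c['color'][140:230,320:440],None,fx=5,fy=5)
cv2.imwrite('pics/lev1.png',a[...,::-1])
E
```

```text
t 36.8 tcp [ 453.4 -346.4  221.3] psi 92.3 F [-0.1  2.   0.4] open 0.001 ff 1.1
```

View pics/lev1.png

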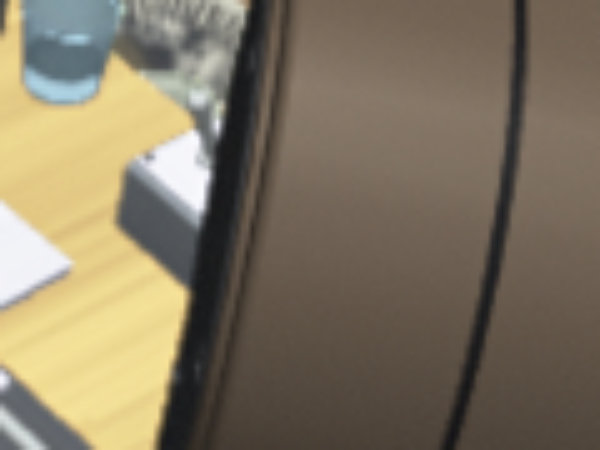

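Call:
step_arm:
  commands:
    - {"gripper": 1, "x": -2, "y": 0, "z": 0, "spin": 0}
    - {"gripper": 1, "x": -1, "y": 0, "z": 0, "spin": 0}
    - {"gripper": 1, "x": -1, "y": 0, "z": 0, "spin": 0}
    - {"gripper": 1, "x": 0, "y": 0, "z": 0, "spin": 0}
    - {"gripper": 1, "x": 0, "y": 0, "z": 0, "spin": 0}
    - {"gripper": 1, "x": 0, "y": 0, "z": 0, "spin": 0}
    - {"gripper": 1, "x": 0, "y": 0, "z": 0, "spin": 0}
    - {"gripper": 1, "x": 0, "y": 0, "z": 0, "spin": 0}
    - {"gripper": 1, "x": 0, "y": 0, "z": 0, "spin": 0}
    - {"gripper": 1, "x": 0, "y": 0, "z": 0, "spin": 0}

```text
time: 37.85
eef_pos: [0.4535, -0.3472, 0.221]
tcp_rot: [0.693, 0.721, 0.003, -0.004]
contact_force: [-1.6, 11.8, 3.7]
opening: 0.002
finger_force: 5.8
```

Call:
step_arm:
  commands:
    - {"gripper": 1, "x": 20, "y": 0, "z": 0, "spin": 0}
    - {"gripper": 1, "x": 30, "y": 0, "z": 0, "spin": 0}
    - {"gripper": 1, "x": 0, "y": 0, "z": -35, "spin": 0}
    - {"gripper": 1, "x": 0, "y": 0, "z": -35, "spin": 0}
    - {"gripper": -0.6, "x": 42, "y": 24, "z": 0, "spin": 0}
    - {"gripper": -0.6, "x": 42, "y": 24, "z": 0, "spin": 0}
    - {"gripper": -0.6, "x": 42, "y": 24, "z": 0, "spin": 0}
    - {"gripper": -0.6, "x": 41, "y": 24, "z": 0, "spin": 0}
    - {"gripper": -0.6, "x": 0, "y": 0, "z": 0, "spin": 0}
    - {"gripper": -0.6, "x": 0, "y": 0, "z": 0, "spin": 0}

```text
time: 38.85
eef_pos: [0.5413, -0.1289, 0.2919]
tcp_rot: [0.692, 0.722, -0.0, 0.002]
contact_force: [0.2, 0.0, -0.3]
opening: 0.799
finger_force: 0.0
```

```bash
cat >> h.py <<'E'
def levs():
    for n in('top','scene'):
        P=cloud(cam(n)); Z=P[...,2]-ZR
        rects(P,(Z>.07)&(Z<.13)&(P[...,1]<-.28)&(P[...,1]>-.42)&(P[...,0]>.42)&(P[...,0]<.6),n+' lev',10)
E
python3 - <<'E'
from h import *
go([.5425,-.1290,.192]); levs()
E
```

```text
t 38.85 tcp [ 541.3 -128.9  291.9] psi 92.46 F [ 0.2  0.  -0.3] open 0.799 ff 0.0
delta tool mm to target [ 0.2  1.  99.9]
top lev [403 207   6   6  30] [ 0.575  -0.3238  0.2253] [ 575.4 -327.1] [11.3 18.2] 1.3
top lev [402 225   7   6  28] [ 0.5358 -0.3208  0.2254] [ 534.1 -324.1] [17.7 10.6] 61.2
top lev [402 243   7   6  32] [ 0.4961 -0.3196  0.2237] [ 494.9 -326.2] [25.1 11.1] 89.3
top lev [410 260  20   6  85] [ 0.457  -0.3596  0.2141] [ 456.5 -358.5] [11.2 32. ] 0.6
```

Call:
step_arm:
  commands:
    - {"gripper": -0.6, "x": 0, "y": 1, "z": 20, "spin": 0}
    - {"gripper": -0.6, "x": 0, "y": 0, "z": 40, "spin": 0}
    - {"gripper": -0.6, "x": 0, "y": 0, "z": 40, "spin": 0}
    - {"gripper": -0.6, "x": 0, "y": 0, "z": 0, "spin": 0}
    - {"gripper": 1, "x": 0, "y": 0, "z": 0, "spin": 0}
    - {"gripper": 1, "x": 0, "y": 0, "z": 0, "spin": 0}
    - {"gripper": 1, "x": 0, "y": 0, "z": 0, "spin": 0}
    - {"gripper": 1, "x": 0, "y": 0, "z": 0, "spin": 0}
    - {"gripper": 1, "x": 0, "y": 0, "z": 0, "spin": 0}
    - {"gripper": 1, "x": 0, "y": 0, "z": 0, "spin": 0}

```text
time: 39.95
eef_pos: [0.543, -0.1306, 0.1942]
tcp_rot: [0.693, 0.721, 0.0, 0.002]
contact_force: [-0.5, -0.2, 6.5]
opening: 0.189
finger_force: 58.8
```

Call:
step_arm:
  commands:
    - {"gripper": 1, "x": 0, "y": 3, "z": 0, "spin": 0}
    - {"gripper": 1, "x": 0, "y": 6, "z": 0, "spin": 0}
    - {"gripper": 1, "x": 0, "y": 9, "z": 0, "spin": 0}
    - {"gripper": 1, "x": 0, "y": 10, "z": 0, "spin": 0}
    - {"gripper": 1, "x": 0, "y": 10, "z": 0, "spin": 0}
    - {"gripper": 1, "x": 0, "y": 10, "z": 0, "spin": 0}
    - {"gripper": 1, "x": 0, "y": 10, "z": 0, "spin": 0}
    - {"gripper": 1, "x": 0, "y": 10, "z": 0, "spin": 0}
    - {"gripper": 1, "x": 0, "y": 10, "z": 0, "spin": 0}
    - {"gripper": 1, "x": 0, "y": 9, "z": 0, "spin": 0}

```text
time: 40.95
eef_pos: [0.6301, -0.1271, 0.1942]
tcp_rot: [0.693, 0.721, 0.0, 0.002]
contact_force: [-2.7, -1.2, 6.9]
opening: 0.19
finger_force: 58.7
```

Call:
step_arm:
  commands:
    - {"gripper": 1, "x": 0, "y": 6, "z": 0, "spin": 0}
    - {"gripper": 1, "x": 0, "y": 4, "z": 0, "spin": 0}
    - {"gripper": 1, "x": 0, "y": 0, "z": 0, "spin": 0}
    - {"gripper": 1, "x": 0, "y": 0, "z": 0, "spin": 0}
    - {"gripper": 1, "x": 0, "y": 0, "z": 0, "spin": 0}
    - {"gripper": 1, "x": 0, "y": 0, "z": 0, "spin": 0}
    - {"gripper": 1, "x": 0, "y": 0, "z": 0, "spin": 0}
    - {"gripper": 1, "x": 0, "y": 0, "z": 0, "spin": 0}
    - {"gripper": 1, "x": 0, "y": 0, "z": 0, "spin": 0}
    - {"gripper": 1, "x": 0, "y": 0, "z": 0, "spin": 0}

```text
time: 41.95
eef_pos: [0.6403, -0.1267, 0.1942]
tcp_rot: [0.693, 0.721, 0.001, 0.003]
contact_force: [1.0, -1.3, 4.5]
opening: 0.191
finger_force: 58.9
```

```bash
cat >> h.py <<'E'
PT=np.array([.724,-.0755])
def spots(hx,hy):
    c0=np.array([hx,hy])+.134*np.array([np.cos(.037),np.sin(.037)]); M=np.array([[np.cos(.037),-np.sin(.037)],[np.sin(.037),np.cos(.037)]])
    for n,o in dict(bar=(48,48),tile=(-48,48),disc=(-48,-48)).items(): 
        p=c0+M@np.array(o)/1000; print(n,'spot',np.round(p,4),'to pointer along stand',np.round(M.T@(PT-p)*1000,1))
E
python3 - <<'E'
from h import *
s,_=st(); spots(*s['eef_pos'][:2]); oncar()
E
```

```text
t 41.95 tcp [ 640.3 -126.7  194.2] psi 92.32 F [ 1.  -1.3  4.5] open 0.191 ff 58.9
bar spot [ 0.8204 -0.072 ] to pointer along stand [-96.4   0. ]
tile spot [ 0.7244 -0.0755] to pointer along stand [-0.4  0. ]
disc spot [ 0.728  -0.1714] to pointer along stand [-0.4 96. ]
top on [271 106  37  13 454] [ 0.8178 -0.0664  0.1646] [818.9 -68.9] [30.8 87.8] 1.4
top on [280 138  23  26 313] [ 0.7198 -0.0678  0.1616] [723.9 -73.4] [61.2 53.1] 1.0
top on [326 138  18   9  72] [ 0.7458 -0.178   0.1645] [ 746.7 -178.3] [43.9 13. ] 72.2
scene on [221 155  29  18 227] [ 0.815  -0.066   0.1659] [816.6 -67.3] [33.1 85.9] 4.6
scene on [272 164   8  11  43] [ 0.725  -0.1436  0.1651] [ 727.1 -145.7] [13.3 42.9] 86.1
scene on [240 171  29  21 305] [ 0.7198 -0.0717  0.1625] [722.7 -74.9] [63.9 61.4] 2.0
```

Call:
step_arm:
  commands:
    - {"gripper": -0.6, "x": 0, "y": 0, "z": 0, "spin": 0}
    - {"gripper": -0.6, "x": 0, "y": 0, "z": 0, "spin": 0}
    - {"gripper": -0.6, "x": 0, "y": 0, "z": 0, "spin": 0}
    - {"gripper": -0.6, "x": 0, "y": 0, "z": -20, "spin": 0}
    - {"gripper": -0.6, "x": 0, "y": 0, "z": -40, "spin": 0}
    - {"gripper": -0.6, "x": 0, "y": 0, "z": -38, "spin": 0}
    - {"gripper": 1, "x": -36, "y": -17, "z": 0, "spin": 0}
    - {"gripper": 1, "x": -36, "y": -17, "z": 0, "spin": 0}
    - {"gripper": 1, "x": -36, "y": -17, "z": 0, "spin": 0}
    - {"gripper": 1, "x": -37, "y": -16, "z": 0, "spin": 0}

```text
time: 43.05
eef_pos: [0.5767, -0.2742, 0.2888]
tcp_rot: [0.693, 0.721, 0.0, -0.0]
contact_force: [0.1, -0.1, 0.1]
opening: 0.116
finger_force: 0.0
```

Call:
step_arm:
  commands:
    - {"gripper": 1, "x": 0, "y": 0, "z": 0, "spin": 0}
    - {"gripper": 1, "x": 0, "y": 0, "z": 35, "spin": 0}
    - {"gripper": 1, "x": 0, "y": 0, "z": 35, "spin": 0}
    - {"gripper": 1, "x": 0, "y": 0, "z": 0, "spin": 0}
    - {"gripper": 1, "x": 0, "y": 0, "z": 0, "spin": 0}
    - {"gripper": 1, "x": 0, "y": 0, "z": 0, "spin": 0}
    - {"gripper": 1, "x": 0, "y": 0, "z": 0, "spin": 0}
    - {"gripper": 1, "x": 0, "y": 0, "z": 0, "spin": 0}
    - {"gripper": 1, "x": 0, "y": 0, "z": 0, "spin": 0}
    - {"gripper": 1, "x": 0, "y": 0, "z": 0, "spin": 0}

```text
time: 44.05
eef_pos: [0.5777, -0.2735, 0.2199]
tcp_rot: [0.693, 0.721, 0.0, 0.0]
contact_force: [-0.2, -0.6, -0.4]
opening: 0.003
finger_force: 0.0
```

```bash
python3 - <<'E'
from h import *
go([.579,-.345,.221]); oncar()
E
```

```text
t 44.05 tcp [ 577.7 -273.5  219.9] psi 92.3 F [-0.2 -0.6 -0.4] open 0.003 ff 0.0
delta tool mm to target [-71.5  -1.6  -1.1]
top on [271 106  37  13 452] [ 0.8179 -0.0675  0.1646] [818.2 -68.9] [30.5 87.2] 0.2
top on [280 138  26  26 464] [ 0.7176 -0.0773  0.1618] [723.4 -75.7] [61.8 57.4] 2.5
top on [320 138  25  25 486] [ 0.7241 -0.17    0.1645] [ 724.6 -170.6] [58.1 58.9] 87.8
scene on [221 155  29  17 231] [ 0.8149 -0.0661  0.1654] [818.  -67.1] [32.3 83.9] 1.0
scene on [272 160  20  16 248] [ 0.7224 -0.1666  0.1659] [ 724. -168.] [55.2 61. ] 56.0
scene on [240 171  29  21 308] [ 0.7202 -0.0715  0.1627] [722.9 -73.5] [63.1 59.4] 2.5
```

Carriage stands right; push lever 4.

Call:
step_arm:
  commands:
    - {"gripper": 1, "x": -10, "y": 0, "z": 0, "spin": 0}
    - {"gripper": 1, "x": -10, "y": 0, "z": 0, "spin": 0}
    - {"gripper": 1, "x": -10, "y": 0, "z": 0, "spin": 0}
    - {"gripper": 1, "x": -10, "y": 0, "z": 0, "spin": 0}
    - {"gripper": 1, "x": -10, "y": 0, "z": 0, "spin": 0}
    - {"gripper": 1, "x": -10, "y": 0, "z": 0, "spin": 0}
    - {"gripper": 1, "x": -8, "y": 0, "z": 0, "spin": 0}
    - {"gripper": 1, "x": -4, "y": 0, "z": 0, "spin": 0}
    - {"gripper": 1, "x": 0, "y": 0, "z": 0, "spin": 0}
    - {"gripper": 1, "x": 0, "y": 0, "z": 0, "spin": 0}

```text
time: 45.15
eef_pos: [0.5806, -0.3457, 0.2193]
tcp_rot: [0.693, 0.721, -0.0, 0.0]
contact_force: [0.2, -0.0, 0.2]
opening: -0.001
finger_force: 0.0
```

Call:
step_arm:
  commands:
    - {"gripper": 1, "x": -2, "y": 0, "z": 0, "spin": 0}
    - {"gripper": 1, "x": -1, "y": 0, "z": 0, "spin": 0}
    - {"gripper": 1, "x": -1, "y": 0, "z": 0, "spin": 0}
    - {"gripper": 1, "x": 0, "y": 0, "z": 0, "spin": 0}
    - {"gripper": 1, "x": 0, "y": 0, "z": 0, "spin": 0}
    - {"gripper": 1, "x": 0, "y": 0, "z": 0, "spin": 0}
    - {"gripper": 1, "x": 0, "y": 0, "z": 0, "spin": 0}
    - {"gripper": 1, "x": 0, "y": 0, "z": 0, "spin": 0}
    - {"gripper": 1, "x": 0, "y": 0, "z": 0, "spin": 0}
    - {"gripper": 1, "x": 0, "y": 0, "z": 0, "spin": 0}

```text
time: 46.15
eef_pos: [0.5808, -0.3476, 0.2193]
tcp_rot: [0.693, 0.721, 0.001, -0.001]
contact_force: [-0.5, 4.9, 1.9]
opening: -0.001
finger_force: 2.8
```

Call:
step_arm:
  commands:
    - {"gripper": 1, "x": 20, "y": 0, "z": 0, "spin": 0}
    - {"gripper": 1, "x": 30, "y": 0, "z": 0, "spin": 0}
    - {"gripper": 1, "x": 0, "y": 0, "z": -35, "spin": 0}
    - {"gripper": 1, "x": 0, "y": 0, "z": -37, "spin": 0}
    - {"gripper": -0.6, "x": 42, "y": 16, "z": 0, "spin": 0}
    - {"gripper": -0.6, "x": 42, "y": 17, "z": 0, "spin": 0}
    - {"gripper": -0.6, "x": 43, "y": 17, "z": 0, "spin": 0}
    - {"gripper": -0.6, "x": 43, "y": 17, "z": 0, "spin": 0}
    - {"gripper": -0.6, "x": 0, "y": 0, "z": 0, "spin": 0}
    - {"gripper": -0.6, "x": 0, "y": 0, "z": 0, "spin": 0}

```text
time: 47.15
eef_pos: [0.6388, -0.1254, 0.2915]
tcp_rot: [0.692, 0.722, -0.0, 0.001]
contact_force: [-0.2, -0.1, 0.3]
opening: 0.801
finger_force: 0.0
```

```bash
python3 - <<'E'
from h import *
go([.6403,-.1267,.192]); levs()
E
```

```text
t 47.15 tcp [ 638.8 -125.4  291.5] psi 92.47 F [-0.2 -0.1  0.3] open 0.801 ff 0.0
delta tool mm to target [-1.2  1.4 99.5]
top lev [412 207  16   6  73] [ 0.5746 -0.3616  0.2161] [ 575.2 -363. ] [23.6 11.3] 88.1
top lev [402 225   7   6  30] [ 0.5358 -0.3207  0.2252] [ 533.7 -326.9] [24.4 10.6] 74.1
top lev [402 243   7   6  32] [ 0.4961 -0.32    0.2239] [ 494.4 -326. ] [25.3 11.3] 82.3
top lev [411 260  19   6  83] [ 0.4573 -0.3593  0.2152] [ 456.5 -360.2] [11.2 29.8] 1.3
```

Call:
step_arm:
  commands:
    - {"gripper": -0.6, "x": -1, "y": 1, "z": 20, "spin": 0}
    - {"gripper": -0.6, "x": 0, "y": 0, "z": 40, "spin": 0}
    - {"gripper": -0.6, "x": 0, "y": 0, "z": 39, "spin": 0}
    - {"gripper": -0.6, "x": 0, "y": 0, "z": 0, "spin": 0}
    - {"gripper": 1, "x": 0, "y": 0, "z": 0, "spin": 0}
    - {"gripper": 1, "x": 0, "y": 0, "z": 0, "spin": 0}
    - {"gripper": 1, "x": 0, "y": 0, "z": 0, "spin": 0}
    - {"gripper": 1, "x": 0, "y": 0, "z": 0, "spin": 0}
    - {"gripper": 1, "x": 0, "y": 0, "z": 0, "spin": 0}
    - {"gripper": 1, "x": 0, "y": 0, "z": 0, "spin": 0}

```text
time: 48.25
eef_pos: [0.6411, -0.1286, 0.1956]
tcp_rot: [0.693, 0.721, 0.001, 0.002]
contact_force: [-0.3, 0.5, 6.1]
opening: 0.186
finger_force: 58.9
```

Call:
step_arm:
  commands:
    - {"gripper": 1, "x": 3, "y": 0, "z": 0, "spin": 0}
    - {"gripper": 1, "x": 6, "y": 0, "z": 0, "spin": 0}
    - {"gripper": 1, "x": 9, "y": 0, "z": 0, "spin": 0}
    - {"gripper": 1, "x": 10, "y": 0, "z": 0, "spin": 0}
    - {"gripper": 1, "x": 10, "y": 0, "z": 0, "spin": 0}
    - {"gripper": 1, "x": 10, "y": 0, "z": 0, "spin": 0}
    - {"gripper": 1, "x": 10, "y": 0, "z": 0, "spin": 0}
    - {"gripper": 1, "x": 10, "y": 0, "z": 0, "spin": 0}
    - {"gripper": 1, "x": 10, "y": 0, "z": 0, "spin": 0}
    - {"gripper": 1, "x": 9, "y": 0, "z": 0, "spin": 0}

```text
time: 49.25
eef_pos: [0.6376, -0.0413, 0.1955]
tcp_rot: [0.693, 0.721, 0.001, 0.002]
contact_force: [-0.9, -1.7, 5.6]
opening: 0.189
finger_force: 58.9
```

Call:
step_arm:
  commands:
    - {"gripper": 1, "x": 6, "y": 0, "z": 0, "spin": 0}
    - {"gripper": 1, "x": 3, "y": 0, "z": 0, "spin": 0}
    - {"gripper": 1, "x": 0, "y": 0, "z": 0, "spin": 0}
    - {"gripper": 1, "x": 0, "y": 0, "z": 0, "spin": 0}
    - {"gripper": 1, "x": 0, "y": 0, "z": 0, "spin": 0}
    - {"gripper": 1, "x": 0, "y": 0, "z": 0, "spin": 0}
    - {"gripper": 1, "x": 0, "y": 0, "z": 0, "spin": 0}
    - {"gripper": 1, "x": 0, "y": 0, "z": 0, "spin": 0}
    - {"gripper": 1, "x": 0, "y": 0, "z": 0, "spin": 0}
    - {"gripper": 1, "x": 0, "y": 0, "z": 0, "spin": 0}

```text
time: 50.25
eef_pos: [0.6372, -0.0316, 0.1955]
tcp_rot: [0.693, 0.721, 0.001, 0.002]
contact_force: [-0.1, 1.2, 7.1]
opening: 0.189
finger_force: 58.9
```

```bash
python3 - <<'E'
from h import *
s,_=st(); spots(*s['eef_pos'][:2]); oncar()
E
```

```text
t 50.25 tcp [637.2 -31.6 195.5] psi 92.33 F [-0.1  1.2  7.1] open 0.189 ff 58.9
bar spot [0.8173 0.0231] to pointer along stand [-96.9 -95.1]
tile spot [0.7214 0.0195] to pointer along stand [ -0.9 -95.1]
disc spot [ 0.7249 -0.0764] to pointer along stand [-0.9  0.9]
top on [236 107  32  13 394] [0.8153 0.0226 0.1645] [816.6  21.5] [30.9 74.5] 0.4
top on [281 139  22  14 110] [ 0.7411 -0.0774  0.1644] [739.8 -76.3] [51.3 23.7] 70.1
scene on [195 167  28  18 226] [0.8112 0.0237 0.1656] [815.2  21.6] [36.3 77. ] 0.9
scene on [211 185  29  21 344] [0.7182 0.0221 0.1627] [720.2  22.5] [63.4 57.8] 2.3
```

Call:
step_arm:
  commands:
    - {"gripper": -0.6, "x": 0, "y": 0, "z": 0, "spin": 0}
    - {"gripper": -0.6, "x": 0, "y": 0, "z": 0, "spin": 0}
    - {"gripper": -0.6, "x": 0, "y": 0, "z": 0, "spin": 0}
    - {"gripper": -0.6, "x": 0, "y": 0, "z": -20, "spin": 0}
    - {"gripper": -0.6, "x": 0, "y": 0, "z": -40, "spin": 0}
    - {"gripper": -0.6, "x": 0, "y": 0, "z": -35, "spin": 0}
    - {"gripper": 1, "x": -36, "y": -22, "z": 0, "spin": 0}
    - {"gripper": 1, "x": -40, "y": -26, "z": 0, "spin": 0}
    - {"gripper": 1, "x": -40, "y": -26, "z": 0, "spin": 0}
    - {"gripper": 1, "x": -40, "y": -26, "z": 0, "spin": 0}

```text
time: 51.35
eef_pos: [0.5411, -0.1929, 0.287]
tcp_rot: [0.693, 0.721, -0.0, -0.0]
contact_force: [0.0, -1.1, 0.3]
opening: 0.115
finger_force: 0.0
```

Call:
step_arm:
  commands:
    - {"gripper": 1, "x": -40, "y": -26, "z": 0, "spin": 0}
    - {"gripper": 1, "x": -40, "y": -25, "z": 0, "spin": 0}
    - {"gripper": 1, "x": 0, "y": 0, "z": 0, "spin": 0}
    - {"gripper": 1, "x": 0, "y": 0, "z": 35, "spin": 0}
    - {"gripper": 1, "x": 0, "y": 0, "z": 34, "spin": 0}
    - {"gripper": 1, "x": 0, "y": 0, "z": 0, "spin": 0}
    - {"gripper": 1, "x": 0, "y": 0, "z": 0, "spin": 0}
    - {"gripper": 1, "x": 0, "y": 0, "z": 0, "spin": 0}
    - {"gripper": 1, "x": 0, "y": 0, "z": 0, "spin": 0}
    - {"gripper": 1, "x": 0, "y": 0, "z": 0, "spin": 0}

```text
time: 52.35
eef_pos: [0.4953, -0.2742, 0.2202]
tcp_rot: [0.693, 0.721, 0.0, 0.002]
contact_force: [0.1, -1.0, 0.2]
opening: -0.002
finger_force: 0.0
```

```bash
python3 - <<'E'
from h import *
go([.4945,-.346,.221]); oncar(); levs()
E
```

```text
t 52.35 tcp [ 495.3 -274.2  220.2] psi 92.32 F [ 0.1 -1.   0.2] open -0.002 ff 0.0
delta tool mm to target [-71.8  -3.7  -0.7]
top on [236 107  32  13 392] [0.8154 0.0226 0.1647] [816.   21.5] [74.6 30.7] 89.9
top on [239 139  25   8 136] [0.743  0.0228 0.161 ] [743.1  22.6] [17.2 57.4] 3.1
top on [279 139  25  25 399] [ 0.7171 -0.0743  0.1646] [721.3 -73. ] [57.2 58.9] 71.7
top on [240 151  25  14 320] [0.7059 0.0205 0.162 ] [707.   20.5] [32.8 57.2] 0.1
scene on [195 167  28  17 228] [0.8101 0.0226 0.1658] [814.6  22. ] [75.5 33.1] 89.8
scene on [243 173  22  17 266] [ 0.718  -0.0698  0.1658] [721.4 -71. ] [60.4 57.3] 86.6
scene on [211 185  29  22 351] [0.7176 0.022  0.1627] [720.5  22.6] [62.6 59.1] 1.0
top lev [413 207  15   6  66] [ 0.5752 -0.3627  0.2168] [ 574.8 -363.1] [11.5 22.8] 1.5
```

Call:
step_arm:
  commands:
    - {"gripper": 1, "x": -10, "y": -2, "z": 0, "spin": 0}
    - {"gripper": 1, "x": -10, "y": 0, "z": 0, "spin": 0}
    - {"gripper": 1, "x": -10, "y": 0, "z": 0, "spin": 0}
    - {"gripper": 1, "x": -10, "y": 0, "z": 0, "spin": 0}
    - {"gripper": 1, "x": -10, "y": 0, "z": 0, "spin": 0}
    - {"gripper": 1, "x": -10, "y": 0, "z": 0, "spin": 0}
    - {"gripper": 1, "x": -8, "y": 0, "z": 0, "spin": 0}
    - {"gripper": 1, "x": -4, "y": 0, "z": 0, "spin": 0}
    - {"gripper": 1, "x": 0, "y": 0, "z": 0, "spin": 0}
    - {"gripper": 1, "x": 0, "y": 0, "z": 0, "spin": 0}

```text
time: 53.55
eef_pos: [0.4952, -0.3456, 0.2179]
tcp_rot: [0.693, 0.721, -0.0, -0.0]
contact_force: [-1.3, 3.1, -0.2]
opening: 0.002
finger_force: 0.9
```

Call:
step_arm:
  commands:
    - {"gripper": 1, "x": -2, "y": 0, "z": 0, "spin": 0}
    - {"gripper": 1, "x": -1, "y": 0, "z": 0, "spin": 0}
    - {"gripper": 1, "x": 0, "y": 0, "z": 0, "spin": 0}
    - {"gripper": 1, "x": 0, "y": 0, "z": 0, "spin": 0}
    - {"gripper": 1, "x": 0, "y": 0, "z": 0, "spin": 0}
    - {"gripper": 1, "x": 0, "y": 0, "z": 0, "spin": 0}
    - {"gripper": 1, "x": 0, "y": 0, "z": 0, "spin": 0}
    - {"gripper": 1, "x": 0, "y": 0, "z": 0, "spin": 0}
    - {"gripper": 1, "x": 0, "y": 0, "z": 0, "spin": 0}
    - {"gripper": 1, "x": 0, "y": 0, "z": 0, "spin": 0}

```text
time: 54.55
eef_pos: [0.4953, -0.3462, 0.2178]
tcp_rot: [0.693, 0.721, 0.001, -0.003]
contact_force: [-2.1, 8.8, -0.4]
opening: 0.004
finger_force: 4.0
```

Call:
step_arm:
  commands:
    - {"gripper": 1, "x": 20, "y": 0, "z": 0, "spin": 0}
    - {"gripper": 1, "x": 30, "y": 0, "z": 0, "spin": 0}
    - {"gripper": 1, "x": 0, "y": 0, "z": -35, "spin": 0}
    - {"gripper": 1, "x": 0, "y": 0, "z": -40, "spin": 0}
    - {"gripper": -0.6, "x": 43, "y": 25, "z": 0, "spin": 0}
    - {"gripper": -0.6, "x": 43, "y": 25, "z": 0, "spin": 0}
    - {"gripper": -0.6, "x": 43, "y": 25, "z": 0, "spin": 0}
    - {"gripper": -0.6, "x": 43, "y": 25, "z": 0, "spin": 0}
    - {"gripper": -0.6, "x": 43, "y": 25, "z": 0, "spin": 0}
    - {"gripper": -0.6, "x": 43, "y": 25, "z": 0, "spin": 0}

```text
time: 55.55
eef_pos: [0.634, -0.0328, 0.2943]
tcp_rot: [0.693, 0.721, 0.001, 0.002]
contact_force: [0.6, -1.0, 0.4]
opening: 0.799
finger_force: 0.0
```

Call:
step_arm:
  commands:
    - {"gripper": -0.6, "x": 0, "y": 0, "z": 0, "spin": 0}
    - {"gripper": -0.6, "x": 0, "y": 0, "z": 0, "spin": 0}
    - {"gripper": -0.6, "x": 0, "y": 0, "z": 0, "spin": 0}
    - {"gripper": -0.6, "x": 0, "y": 0, "z": 0, "spin": 0}
    - {"gripper": -0.6, "x": 0, "y": 0, "z": 0, "spin": 0}
    - {"gripper": -0.6, "x": 0, "y": 0, "z": 0, "spin": 0}
    - {"gripper": -0.6, "x": 0, "y": 0, "z": 0, "spin": 0}
    - {"gripper": -0.6, "x": 0, "y": 0, "z": 0, "spin": 0}
    - {"gripper": -0.6, "x": 0, "y": 0, "z": 0, "spin": 0}
    - {"gripper": -0.6, "x": 0, "y": 0, "z": 0, "spin": 0}

```text
time: 56.55
eef_pos: [0.6331, -0.035, 0.2934]
tcp_rot: [0.693, 0.721, 0.0, 0.0]
contact_force: [0.0, 0.0, 0.7]
opening: 0.801
finger_force: 0.0
```

```bash
python3 - <<'E'
from h import *
go([.6372,-.0316,.194]); levs()
E
```

```text
t 56.55 tcp [633.1 -35.  293.4] psi 92.3 F [0.  0.  0.7] open 0.801 ff 0.0
delta tool mm to target [ 3.3  4.3 99.4]
top lev [411 207  17   6  75] [ 0.5747 -0.3609  0.2148] [ 575.5 -361.6] [24.4 11.3] 85.9
top lev [402 225   7   6  30] [ 0.5359 -0.3213  0.2251] [ 535.  -326.6] [11.  26.2] 0.1
top lev [411 242  18   6  70] [ 0.4957 -0.3615  0.2172] [ 496.7 -359.8] [26.7 11.2] 88.9
top lev [410 260  20   6  85] [ 0.4572 -0.3601  0.2143] [ 456.4 -358.6] [11.3 31.3] 2.1
```

Call:
step_arm:
  commands:
    - {"gripper": -0.6, "x": 3, "y": 4, "z": 20, "spin": 0}
    - {"gripper": -0.6, "x": 0, "y": 0, "z": 40, "spin": 0}
    - {"gripper": -0.6, "x": 0, "y": 0, "z": 39, "spin": 0}
    - {"gripper": -0.6, "x": 0, "y": 0, "z": 0, "spin": 0}
    - {"gripper": 1, "x": 0, "y": 0, "z": 0, "spin": 0}
    - {"gripper": 1, "x": 0, "y": 0, "z": 0, "spin": 0}
    - {"gripper": 1, "x": 0, "y": 0, "z": 0, "spin": 0}
    - {"gripper": 1, "x": 0, "y": 0, "z": 0, "spin": 0}
    - {"gripper": 1, "x": 0, "y": 0, "z": 0, "spin": 0}
    - {"gripper": 1, "x": 0, "y": 0, "z": 0, "spin": 0}

```text
time: 57.65
eef_pos: [0.6382, -0.0321, 0.1975]
tcp_rot: [0.693, 0.721, 0.001, 0.002]
contact_force: [-0.1, 0.1, 5.6]
opening: 0.19
finger_force: 58.6
```

Call:
step_arm:
  commands:
    - {"gripper": 1, "x": -1, "y": -3, "z": 0, "spin": 0}
    - {"gripper": 1, "x": -2, "y": -6, "z": 0, "spin": 0}
    - {"gripper": 1, "x": -3, "y": -9, "z": 0, "spin": 0}
    - {"gripper": 1, "x": -3, "y": -11, "z": 0, "spin": 0}
    - {"gripper": 1, "x": -3, "y": -11, "z": 0, "spin": 0}
    - {"gripper": 1, "x": -3, "y": -11, "z": 0, "spin": 0}
    - {"gripper": 1, "x": -3, "y": -11, "z": 0, "spin": 0}
    - {"gripper": 1, "x": -3, "y": -11, "z": 0, "spin": 0}
    - {"gripper": 1, "x": -3, "y": -11, "z": 0, "spin": 0}
    - {"gripper": 1, "x": -3, "y": -11, "z": 0, "spin": 0}

```text
time: 58.65
eef_pos: [0.5447, -0.0629, 0.1974]
tcp_rot: [0.693, 0.721, 0.002, 0.003]
contact_force: [2.8, 0.5, 6.6]
opening: 0.187
finger_force: 59.0
```

```bash
python3 - <<'E'
from h import *
go([.4305,-.0865,.195]); oncar()
E
```

```text
t 58.65 tcp [544.7 -62.9 197.4] psi 92.29 F [2.8 0.5 6.6] open 0.187 ff 59.0
delta tool mm to target [ -19.  -115.     1.6]
top on [243 144  37   3  55] [0.7366 0.0084 0.1644] [736.1  -1.2] [ 4.9 85.7] 1.4
top on [243 150  38   8 249] [ 0.7164 -0.0034  0.1646] [716.2  -2.3] [16.3 88.1] 1.2
top on [252 177  26  27 381] [ 6.361e-01 -6.000e-04  1.615e-01] [628.9  -9.5] [61.  57.9] 2.5
top on [292 177  26  25 464] [ 0.6305 -0.1044  0.1644] [ 632.5 -104.2] [58.2 54. ] 71.1
scene on [217 182  32  20 289] [ 7.175e-01 -6.000e-04  1.659e-01] [721.1  -1.4] [32.5 87.5] 0.5
scene on [272 192   9  14  53] [ 0.6251 -0.0792  0.1656] [630.9 -80.5] [15.5 45.6] 85.1
scene on [237 201  32  24 409] [ 0.6243 -0.0072  0.1626] [625.4  -8.8] [63.4 58.7] 1.7
```

Call:
step_arm:
  commands:
    - {"gripper": 1, "x": -3, "y": -11, "z": 0, "spin": 0}
    - {"gripper": 1, "x": -3, "y": -11, "z": 0, "spin": 0}
    - {"gripper": 1, "x": -3, "y": -11, "z": 0, "spin": 0}
    - {"gripper": 1, "x": -3, "y": -11, "z": 0, "spin": 0}
    - {"gripper": 1, "x": -3, "y": -11, "z": 0, "spin": 0}
    - {"gripper": 1, "x": -3, "y": -11, "z": 0, "spin": 0}
    - {"gripper": 1, "x": -1, "y": -11, "z": 0, "spin": 0}
    - {"gripper": 1, "x": 0, "y": -11, "z": 0, "spin": 0}
    - {"gripper": 1, "x": 0, "y": -8, "z": 0, "spin": 0}
    - {"gripper": 1, "x": 0, "y": -5, "z": 0, "spin": 0}

```text
time: 59.75
eef_pos: [0.4443, -0.0865, 0.1974]
tcp_rot: [0.693, 0.721, 0.001, 0.003]
contact_force: [1.5, -0.7, 7.7]
opening: 0.189
finger_force: 59.6
```

Call:
step_arm:
  commands:
    - {"gripper": 1, "x": 0, "y": -4, "z": 0, "spin": 0}
    - {"gripper": 1, "x": 0, "y": -3, "z": 0, "spin": 0}
    - {"gripper": 1, "x": 0, "y": -2, "z": 0, "spin": 0}
    - {"gripper": 1, "x": 0, "y": -2, "z": 0, "spin": 0}
    - {"gripper": 1, "x": 0, "y": -1, "z": 0, "spin": 0}
    - {"gripper": 1, "x": 0, "y": 0, "z": 0, "spin": 0}
    - {"gripper": 1, "x": 0, "y": 0, "z": 0, "spin": 0}
    - {"gripper": 1, "x": 0, "y": 0, "z": 0, "spin": 0}
    - {"gripper": 1, "x": 0, "y": 0, "z": 0, "spin": 0}
    - {"gripper": 1, "x": 0, "y": 0, "z": 0, "spin": 0}

```text
time: 60.75
eef_pos: [0.4325, -0.0869, 0.1974]
tcp_rot: [0.693, 0.721, 0.001, 0.003]
contact_force: [0.4, 0.8, 8.3]
opening: 0.191
finger_force: 59.7
```

```bash
python3 - <<'E'
from h import *
go([.4305,-.0865,.195]); oncar()
E
```

```text
t 60.75 tcp [432.5 -86.9 197.4] psi 92.3 F [0.4 0.8 8.3] open 0.191 ff 59.7
delta tool mm to target [ 0.5 -2.   2.4]
top on [254 191  37  14 473] [ 0.6116 -0.0264  0.1646] [611.6 -26.6] [30.3 85.9] 1.9
top on [263 225  26  27 564] [ 0.5136 -0.0328  0.1615] [516.  -33.8] [58.4 60.8] 89.7
top on [303 225  26  25 508] [ 0.5173 -0.1266  0.1644] [ 517.4 -127.7] [59.5 56.2] 89.3
scene on [245 202  33  23 335] [ 0.6084 -0.0219  0.1658] [611.3 -24.2] [33.6 87.7] 1.7
scene on [303 211  13  19 107] [ 0.5196 -0.106   0.1657] [ 521.7 -107.8] [20.1 57.5] 74.7
scene on [268 223  34  27 477] [ 0.5136 -0.0308  0.1626] [515.2 -32.7] [62.6 59.5] 2.3
```

Call:
step_arm:
  commands:
    - {"gripper": 1, "x": 0, "y": -1, "z": 0, "spin": 0}
    - {"gripper": 1, "x": 0, "y": -1, "z": 0, "spin": 0}
    - {"gripper": 1, "x": 0, "y": -1, "z": 0, "spin": 0}
    - {"gripper": 1, "x": 0, "y": -1, "z": 0, "spin": 0}
    - {"gripper": 1, "x": 0, "y": 0, "z": 0, "spin": 0}
    - {"gripper": 1, "x": 0, "y": 0, "z": 0, "spin": 0}
    - {"gripper": 1, "x": 0, "y": 0, "z": 0, "spin": 0}
    - {"gripper": 1, "x": 0, "y": 0, "z": 0, "spin": 0}
    - {"gripper": 1, "x": 0, "y": 0, "z": 0, "spin": 0}
    - {"gripper": 1, "x": 0, "y": 0, "z": 0, "spin": 0}

```text
time: 61.85
eef_pos: [0.4298, -0.087, 0.1974]
tcp_rot: [0.693, 0.721, 0.003, 0.004]
contact_force: [5.6, 1.7, 6.1]
opening: 0.191
finger_force: 59.5
```

Call:
step_arm:
  commands:
    - {"gripper": -0.6, "x": 0, "y": 0, "z": 0, "spin": 0}
    - {"gripper": -0.6, "x": 0, "y": 0, "z": 0, "spin": 0}
    - {"gripper": -0.6, "x": 0, "y": 0, "z": 0, "spin": 0}
    - {"gripper": -0.6, "x": 0, "y": 0, "z": 0, "spin": 0}
    - {"gripper": -0.6, "x": 0, "y": 0, "z": -20, "spin": 0}
    - {"gripper": -0.6, "x": 0, "y": 0, "z": -40, "spin": 0}
    - {"gripper": -0.6, "x": 0, "y": 0, "z": -40, "spin": 0}
    - {"gripper": -0.6, "x": -40, "y": 0, "z": 0, "spin": 0}
    - {"gripper": -0.6, "x": -40, "y": 0, "z": 0, "spin": 0}
    - {"gripper": -0.6, "x": -40, "y": 0, "z": 0, "spin": 0}

```text
time: 62.85
eef_pos: [0.4316, -0.2074, 0.2946]
tcp_rot: [0.692, 0.721, 0.0, 0.0]
contact_force: [1.2, 0.8, 0.6]
opening: 0.8
finger_force: 0.0
```

Call:
step_arm:
  commands:
    - {"gripper": -0.6, "x": 0, "y": 0, "z": 0, "spin": 0}
    - {"gripper": -0.6, "x": 0, "y": 0, "z": 0, "spin": 0}
    - {"gripper": -0.6, "x": 0, "y": 0, "z": 0, "spin": 0}
    - {"gripper": -0.6, "x": 0, "y": 0, "z": 0, "spin": 0}
    - {"gripper": -0.6, "x": 0, "y": 0, "z": 0, "spin": 0}
    - {"gripper": -0.6, "x": 0, "y": 0, "z": 0, "spin": 0}
    - {"gripper": -0.6, "x": 0, "y": 0, "z": 0, "spin": 0}
    - {"gripper": -0.6, "x": 0, "y": 0, "z": 0, "spin": 0}
    - {"gripper": -0.6, "x": 0, "y": 0, "z": 0, "spin": 0}
    - {"gripper": -0.6, "x": 0, "y": 0, "z": 0, "spin": 0}

```text
time: 63.85
eef_pos: [0.4318, -0.2063, 0.2943]
tcp_rot: [0.693, 0.721, 0.0, -0.0]
contact_force: [-0.0, 0.3, -0.1]
opening: 0.8
finger_force: 0.0
```

```bash
python3 - <<'E'
from h import *
st(); oncar(); levs()
c=dict(np.load('/tmp/top.npz')); P=cloud(c)
rects(P,(P[...,2]>.19)&(P[...,2]<.215)&(P[...,0]>.40)&(P[...,0]<.47)&(P[...,1]<-.06)&(P[...,1]>-.12),'handle',10)
im=ortho(c,.152,.40,.70,-.21,.06); cv2.imwrite('pics/end.png',im[...,::-1])
E
```

```text
t 63.85 tcp [ 431.8 -206.3  294.3] psi 92.3 F [-0.   0.3 -0.1] open 0.8 ff 0.0
top on [254 192  37  14 470] [ 0.6091 -0.0264  0.1646] [608.9 -26.5] [30.  85.7] 1.7
top on [263 226  26  27 577] [ 0.5113 -0.0327  0.1616] [513.7 -33.7] [58.3 60.8] 89.7
top on [303 226  26  25 506] [ 0.5149 -0.1277  0.1644] [ 515.  -127.4] [59.1 56.1] 89.5
scene on [245 203  34  22 333] [ 0.6057 -0.0222  0.1659] [608.3 -24.6] [32.8 88. ] 3.8
scene on [304 210  24  20 362] [ 0.5122 -0.1241  0.1662] [ 513.8 -125.3] [59.5 58.3] 15.9
scene on [269 224  34  26 475] [ 0.5114 -0.0313  0.1629] [513.3 -32.8] [63.5 59.7] 1.4
top lev [410 207  18   6  75] [ 0.5747 -0.3609  0.2146] [ 575.5 -360.5] [27.1 11.1] 86.3
top lev [402 225   7   6  29] [ 0.5358 -0.3211  0.2254] [ 534.6 -324.4] [19.6 10.9] 71.6
top lev [411 242  18   6  71] [ 0.4957 -0.3611  0.2188] [ 496.7 -359.5] [26.5 11.2] 89.3
top lev [412 260  18   6  82] [ 0.4571 -0.3597  0.2137] [ 456.4 -359.7] [11.3 27.2] 1.9
scene lev [366 166   7  12  33] [ 0.5334 -0.3256  0.2071] [ 546.  -337.4] [20.3 52.9] 41.8
handle [295 272   8   9  55] [ 0.4304 -0.0826  0.208 ] [429.9 -83.7] [15.8 16.6] 88.0
```

View pics/end.png

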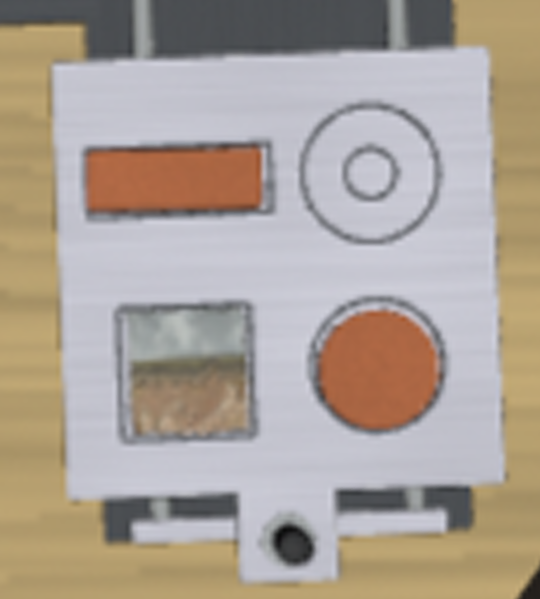

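All three pieces sit within their outlines (bar at about (173,178), tile (188,372), disc (379,370)). The carriage is at the front stop, and levers 1, 2 and 4 are thrown.

```bash
python3 -c "
from plant import *
print(sign_off())"
```

```text
the job is handed in; nothing more can be done
None
```

The job is handed in, with no verdict returned: bar, tile and disc lie on their outlines (hoop absent), their three toggles were thrown under the pointer, the hoop toggle is untouched and the carriage is back at its front stop.

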